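Stack the sorting trays in the carrier and lock it with the linch pin

TASK

Clear the bench for the night: stack all the grey sorting trays that are out on the carrier's boss, cut corners over cut corners, so that each one sits right down on the one below. Then bring the hold-down bar fully down over the locking post, push the linch pin home through the hole in the post from the robot's side, above the bar, with its head upright on the bar's saddle, and after that flip its sprung ring over the pin's end so that it snaps shut. Leave the other things on the bench where they are.

Things in the scene. Friction and masses are not known exactly. Their poses are not given: they have to be found in the camera images.
- carrier: tray carrier, fixed: plywood base 260 x 110 x 12 mm with a boss, a hinge post (x = -100 mm, 44 mm wide, 140 mm tall) and a locking post (x = +100 mm). Origin: centre of the base's underside; x along its length to the locking post, y across (at yaw 90 deg x points to the robot's left, y to the robot). The gripper clears both posts when it holds a tray across its 60 mm width
- boss_top (a point): centre of the top of the carrier's grey boss, 22 mm up, shaped like a tray's rim: 120 x 60 mm, the two corners at its carrier +x end cut at 45 deg (14 mm). A seated tray is centred on it with its x along the carrier's x; the first tray's origin is then 12 mm above the bench and each further one's 24 mm higher (36, 60, 84)
- post_hole (a point): centre of the mouth of the cross hole in the locking post, on the post's carrier +y face (robot's side), 156 mm up; axes as the carrier's. Hole 15 mm square, 30 mm long, right through along y: the pin goes in here towards carrier -y. Steel post 30 x 30 mm, top 173.5 mm up
- bar_hinge (a point): middle of the hold-down bar's hinge axis, which runs along the carrier's y: carrier (-100, 0, 128) mm; axes as the carrier's. The hinge is damped and nearly free: the bar (0.25 kg), pushed past upright, sinks shut by its own weight in about two seconds; only its weight holds it down
- bar (a joint): angle of the hold-down bar, rad: 0 = down, level over the stack, its end frame round the locking post, top 132 mm up; 1.57 = upright; 1.8 = stop, leaning back off the stack, as at the start. Flat bar 30 mm wide, 8 mm thick, reaching 228 mm from the hinge; the last 56 mm are an open frame 56 mm wide
- bar_end (a point): top of the bar's end cross-piece, 224 mm from the hinge along the bar
- saddle (a point): on the bar: outer end of the top of the saddle, a rib 18 mm wide along carrier y standing up on the bar's end frame. With the bar down it lies in front of the post's +y face, from near it to 47 mm out, 142.5 mm up (13.5 mm below the hole's axis), and carries the pin's head
- tray0: grey open sorting tray, 34 mm tall, one of two to four alike (80 to 170 g). Body 120 x 60 mm, the two corners at its +x end cut at 45 deg (14 mm). Origin: centre of the underside; x to the cut corners, z up. Round the foot a skirt, 130 x 70 x 12 mm, hollow below (124 x 64 mm, 10 mm deep): drops over the rim or boss below, 2 mm play, one way round only. Grip across the 60 mm, 14 to 34 mm up
- tray1: another tray like tray0; a stacked tray can sit up to 2 mm off the one below, so aim at the uppermost
- tray2: another tray like tray0
- tray3: another tray like tray0
- pin_rest: dark wooden rest, fixed, 130 x 60 mm, holding the linch pin level with z up; origin on its underside straight below the pin's origin, x and y as the pin's at the start. Pin's axis 60 mm up; pedestal (34 x 14 mm) under the pin's tab, top 48 mm up; a notch with cheeks 64.5 mm up holds the shank. Lift the pin straight up
- linch_pin: steel linch pin, 240 g with ring. Origin: on the shank's axis at the shoulder (front of the head); x along the shank to the tip, z up. Shank 11 mm diameter, 48 mm long, last 10 mm tapered. Head: block 20 mm wide, x -22 to 0, then grip tab 16 mm wide, x -60 to -22, both 24 mm tall (+-12). Home = shoulder against the post's +y face, x along carrier -y, z up, tip 18 mm out beyond
- pin_tip (a point): the pin's tip, 48 mm from the pin's origin
- pin_grip (a point): place to grip the pin: on its axis in the tab, 40 mm behind the pin's origin (x = -40 mm), across the 16 mm width
- ring (a joint): angle of the pin's sprung ring, rad: 0 = shut, flat with the shank, loop round the post, bow beyond the pin's tip; 1.4 = open, standing up over the head, leaning a little to the tip (as at the start). Over-centre spring: rests at either, snaps over at about 0.7; takes 1 to 3 N at the bow. Steel wire loop, 6 mm thick, about 58 mm wide
- ring_bow (a point): middle of the ring's bow, 73 mm from the ring's hinge; the hinge runs along the pin's y through pin (-14, 0, 0) mm
- jar: glass screw-top jar, 52 mm across, 65 mm tall, standing between the pin rest and the trays; not part of the job, leave it where it is (origin: underside or middle)
- bench_block: square steel bench block, 80 x 80 x 22 mm, beyond the carrier; not part of the job, leave it where it is (origin: underside or middle)
- mallet: wooden mallet, 260 mm, lying beyond the trays; not part of the job, leave it where it is (origin: underside or middle)
- flux_bottle: white plastic bottle, 48 mm across, 130 mm tall, at the far right; not part of the job, leave it where it is (origin: underside or middle)
- brush: brush, 190 mm, lying near the robot; not part of the job, leave it where it is (origin: underside or middle)
- scraper: scraper with a handle, 200 mm, lying at the left; not part of the job, leave it where it is (origin: underside or middle)

How it is judged:
On the way, in this order (a step that is already met when the one before it is completed fails the run):
1. all the trays that are out sit down on the carrier, one on another, cut corners matched (x of tray0 in the frame of carrier between -0.01 and 0.01 m and y of tray0 in the frame of carrier between -0.01 and 0.01 m and angle between the x axis of each of tray0, tray1, tray2, tray3 and the x axis of carrier, either way round below 0.1 rad and angle between each of tray0, tray1, tray2, tray3's own z axis and vertical below 0.05 rad and (z of tray0 in the frame of carrier between 0.0085 and 0.0155 m or z of tray0 in the frame of carrier between 0.0325 and 0.0395 m or z of tray0 in the frame of carrier between 0.0565 and 0.0635 m or z of tray0 in the frame of carrier between 0.0805 and 0.0875 m) and x of tray1 in the frame of carrier between -0.01 and 0.01 m and y of tray1 in the frame of carrier between -0.01 and 0.01 m and (z of tray1 in the frame of carrier between 0.0085 and 0.0155 m or z of tray1 in the frame of carrier between 0.0325 and 0.0395 m or z of tray1 in the frame of carrier between 0.0565 and 0.0635 m or z of tray1 in the frame of carrier between 0.0805 and 0.0875 m) and x of tray2 in the frame of carrier between -0.01 and 0.01 m and y of tray2 in the frame of carrier between -0.01 and 0.01 m and (z of tray2 in the frame of carrier between 0.0085 and 0.0155 m or z of tray2 in the frame of carrier between 0.0325 and 0.0395 m or z of tray2 in the frame of carrier between 0.0565 and 0.0635 m or z of tray2 in the frame of carrier between 0.0805 and 0.0875 m) and x of tray3 in the frame of carrier between -0.01 and 0.01 m and y of tray3 in the frame of carrier between -0.01 and 0.01 m and (z of tray3 in the frame of carrier between 0.0085 and 0.0155 m or z of tray3 in the frame of carrier between 0.0325 and 0.0395 m or z of tray3 in the frame of carrier between 0.0565 and 0.0635 m or z of tray3 in the frame of carrier between 0.0805 and 0.0875 m)), for 0.3 s.
2. the hold-down bar is fully down (value of joint bar below 0.02 rad), for 0.2 s.
3. the linch pin is home in the post's hole (x of linch_pin in the frame of carrier between 0.094 and 0.106 m and y of linch_pin in the frame of carrier between 0.01 and 0.021 m and z of linch_pin in the frame of carrier between 0.15 and 0.162 m and angle between the x axis of linch_pin and the y axis of carrier, either way round below 0.15 rad and angle between linch_pin's own z axis and vertical below 0.2 rad), for 0.2 s.
4. the ring is snapped shut over the pin's end (all of step 3 and value of joint ring below 0.15 rad), for 0.3 s.
At the end, for the whole second after the job is handed in: all trays out are stacked on the boss, seated to 3.5 mm, centred to 10 mm and 0.1 rad, cut corners matched; bar down to 0.02 rad; pin within 6 mm and 0.15 rad of home; ring shut to 0.15 rad; all released and at rest (all of step 1 and all of step 4 and value of joint bar below 0.02 rad and linear speed of each of tray0, tray1, tray2, tray3, linch_pin below 0.02 m/s); the robot touches nothing.
It fails at once if a bystander (jar, bench block, mallet, bottle, brush, scraper) is moved more than 50 mm (distance of any of jar, bench_block, mallet, flux_bottle, brush, scraper from where it was at the start of the episode above 0.05 m).
Of tray0, tray1, tray2, tray3 only 2 to 4 are there at a start; the rules pass over those that are not, and their reading is None.
At some moment in a run one of tray0, tray1, tray2, tray3 may be knocked a few centimetres aside while the robot is not near it.
It also fails if it takes over 210 s, if anything falls off the work surface, if the arm or the gripper's body presses on something with over 40 N, if the wrist force passes 120 N, or if a joint passes its speed limit or range.

ROBOT

A 6-joint arm with a two-finger parallel gripper is mounted at the origin on the work surface. World frame = base frame: x ahead of the robot, y to its left, z up, the work surface at z = 0. Lengths are in m, angles in rad, forces in N, time in s.
With the tool pointing down it reaches from about 0.225 to 0.875 m from the base axis. Payload 3.4 kg.
Tool frame: the origin (TCP) lies on the centre line of the jaws, within the pads' length; the fingertips stand 25 mm ahead of it and the grasp point (between the pads) lies 6 mm ahead of it; z points along the fingers, x is the direction in which the jaws open and shut, and the axes are right-handed (so a half turn about z gives the same grasp; the last joint's range is limited). The gripper opens to 85 mm and grips with 20 to 120 N. Pads are 22 mm wide; open, the fingers measure 114 mm over their backs; the gripper's body (76 mm by 85 mm) begins 54 mm behind the grasp point. The pads swing forward as they close: fully open they stand 13 mm farther back than shut.
Start: joints at [1.172, 0.276, 1.505, -0, 1.361, -0.121], TCP at [0.158, 0.553, 0.256] pointing down, gripper open.
Joint ranges: [-2.89, 2.89], [-0.75, 2.08], [0.22, 2.7], [-1.18, 4.32], [0.11, 2.71], [-2.7, 2.7]. Speed limits (rad/s): [2.57, 2.57, 3.14, 3.14, 3.14, 3.14].

INTERFACE

Orientations are given as a unit quaternion [w, x, y, z].
In Python, from cell import arm gives the robot as it stands.
- The arm moves only by the tool drive_tool, never from a script. Its argument "steps" is a list of rows, each a list of 3 entries, a list of its own where there are three numbers: the turn, a rotation vector about the tool's x, y, z in rad, then the shift along the tool's x, y, z in mm, then the opening, from 0 (shut) to 1 (fully open). In form: [[[rx, ry, rz], [x, y, z], jaw], ...]. A call has exactly 8 rows; each row is the pose to reach, as a shift and turn from the pose commanded when the call began, along the tool's axes at that moment; what a row does not reach only later rows make up. A row lasts 1/10 s, in which the tool goes at most 50 mm and 8.59 degrees, less where a joint would pass 70% of its speed; a pose out of reach is approached as far as the arm can. A call with a gripper value outside its range is refused whole. The fingers move at their own pace and stop on an object; "grip_force" is the grip in N (left out, the last holds). Time passes only in rows, so rows that repeat a pose let the fingers close, or fill a call up. It gives the time, the measured TCP pose, the force and the opening at its end, in the units of the state.
- arm.read_state(): the state, without advancing time (a new reading comes with each control period).
- arm.snapshot(name): name is "scene" or "top"; returns a dict with "color" (384x512x3 uint8, red, green, blue), "camera_matrix" (3x3 intrinsics, pixels), "k1" (the pictures are not rectified: a ray, as slopes to the right and down, at radius r is drawn at 1 + k1 r^2 times it, then the intrinsics apply), "R" (3x3) and "t" (3): a world point X has camera coordinates R X + t. Camera axes: x right, y down, z forward; pixel columns grow to the right and rows downward; lengths in m; the calibration is good to about 2 mm. A picture is of the moment at which its call begins. There is no depth.
- arm.job_done(): hands the job in, once; it reports no verdict.
The state is a dict: "time_s": time; "joints": joint angles; "joint_velocities": joint speeds; "joint_efforts": joint torques, N m; "position": TCP position; "tcp_rot": TCP orientation; "ft_force": force on the tool from outside, world axes, zero at the start; "torque": the same for the moment, N m; "grip_width": opening from 0.0 (shut) to 1.0 (fully open).
Only numpy, scipy, OpenCV 4.12 (cv2) and the standard library are available. Lean on these libraries where they do the work, as an engineer would, in place of code of your own. Each camera call takes 0.05 s, during which the arm holds its last target. There are 200 camera calls.

## Working session

There is one attempt and no reset: what is moved stays moved. The work goes in short steps, Python scripts to look and compute and a tool call to move; the robot and the scene stay as the last step left them, time stands still between calls to the robot, and variables do not carry over. Pictures are saved under pics/ and viewed, about 12 in all and at most 16, crops included, and the job is handed in when it is done.

Besides the shell and the picture viewer there is one more tool, called after "Emit:" as name([rows], argument=value, ...), one row to a line, values as JSON. drive_tool: Moves the arm, as the interface text tells. Its arguments: {"type":"object","properties":{"steps":{"type":"array"},"grip_force":{"type":"number"}},"required":["steps"]}

```bash
ls; mkdir -p pics
python3 - <<'E'
from cell import arm
import cv2,numpy as np
s=arm.read_state(); print(s)
for n in("scene","top"):
    d=arm.snapshot(n); cv2.imwrite(f"pics/{n}0.png",d["color"][:,:,::-1]); np.savez(f"{n}0.npz",**d)
    print(n,d["camera_matrix"].tolist(),d["k1"],np.round(d["R"],4).tolist(),np.round(d["t"],4).tolist())
E
```

```text
pics
{'time_s': 0.0, 'joints': array([ 1.17203315e+00,  2.76612414e-01,  1.50614767e+00, -4.36896861e-06,
        1.36069327e+00, -1.20956568e-01]), 'joint_velocities': array([-2.80241581e-03,  4.59495457e-05,  2.46269534e-05,  8.70037283e-04,
       -2.64981981e-04,  3.16877098e-04]), 'joint_efforts': array([ 2.23410420e-04, -4.16808558e+01, -2.45795202e+01, -1.37092547e-04,
        1.14669045e-02,  7.90141115e-06]), 'position': array([0.15748449, 0.55250784, 0.25542394]), 'tcp_rot': array([ 4.68586483e-04,  7.98199548e-01,  6.02392411e-01, -8.03734695e-04]), 'ft_force': array([ 0.87361923,  1.53785542, -0.27849496]), 'torque': array([-0.03305371, -0.00787768, -0.01007873]), 'grip_width': 1.0002106700802202}
scene [[364.0277354811751, 0.0, 256.28368209310173], [0.0, 364.0277354811751, 192.45368514366154], [0.0, 0.0, 1.0]] 0.03815963830834666 [[0.8047, 0.5936, -0.0118], [0.3943, -0.5491, -0.7369], [-0.4439, 0.5883, -0.6759]] [-0.4604, -0.1235, 1.537]
top [[424.10477726703806, 0.0, 257.47080657289894], [0.0, 424.10477726703806, 194.69080226314117], [0.0, 0.0, 1.0]] -0.056438519975008386 [[0.0173, -0.9998, -0.0052], [-0.9929, -0.0166, -0.118], [0.1179, 0.0072, -0.993]] [-0.0117, 0.5484, 1.2403]
```

View pics/scene0.png

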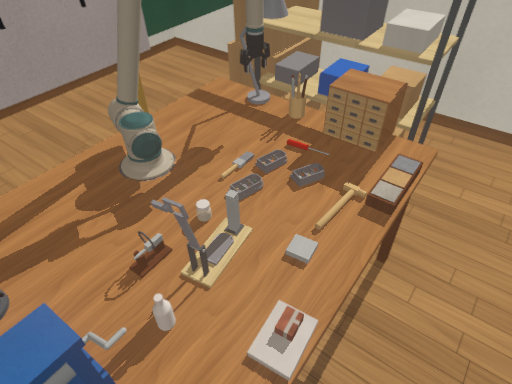

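View pics/top0.png

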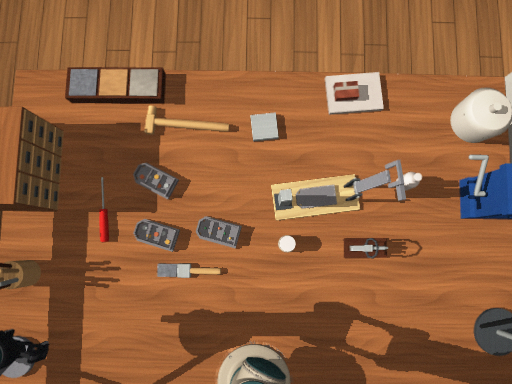

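Scene: three trays in the top view at (157,180), (157,235), (219,231). The carrier is at (315,197) with its locking post at the left end (285,197), and the bar leans right. The pin rest is at (367,247) and the jar at (287,243). Next I'll enlarge crops for measuring.

```bash
cat > h.py <<'E'
import numpy as np,cv2
from scipy.optimize import brentq
def load(n): return dict(np.load(n))
def dist(s,k):  # slopes->drawn
    return s*(1+k*(s[...,:1]**2+s[...,1:]**2))
def proj(d,X):
    X=np.atleast_2d(X); c=X@d["R"].T+d["t"]; s=dist(c[:,:2]/c[:,2:],float(d["k1"])); K=d["camera_matrix"]
    return s*K[0,0]+K[:2,2]
def ray(d,p):
    K=d["camera_matrix"]; q=(np.atleast_2d(p).astype(float)-K[:2,2])/K[0,0]; s=q.copy()
    for _ in range(20): s=q/(1+float(d["k1"])*(s**2).sum(1,keepdims=True))
    v=np.c_[s,np.ones(len(s))]@d["R"]; return -d["R"].T@d["t"],v
def plane(d,p,z):
    o,v=ray(d,p); return o+v*((z-o[2])/v[:,2:])
def tri(d1,p1,d2,p2):
    o1,v1=ray(d1,p1);o2,v2=ray(d2,p2);v1=v1[0]/np.linalg.norm(v1[0]);v2=v2[0]/np.linalg.norm(v2[0])
    a=np.linalg.lstsq(np.c_[v1,-v2],o2-o1,rcond=None)[0]
    A=o1+a[0]*v1;B=o2+a[1]*v2; return (A+B)/2,np.linalg.norm(A-B)
E
python3 - <<'E'
import cv2,numpy as np
im=cv2.imread("pics/top0.png")
a=cv2.resize(im[155:260,125:255],None,fx=6,fy=5.6 if 0 else 6,interpolation=cv2.INTER_CUBIC)[:600]
b=cv2.resize(im[150:265,265:425],None,fx=5,fy=5,interpolation=cv2.INTER_CUBIC)
cv2.imwrite("pics/ta.png",a);cv2.imwrite("pics/tb.png",b)
s=cv2.imread("pics/scene0.png")
cv2.imwrite("pics/sa.png",cv2.resize(s[145:295,120:335],None,fx=3.7,fy=3.7,interpolation=cv2.INTER_CUBIC))
E
```

```text
(no output)
```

View pics/ta.png

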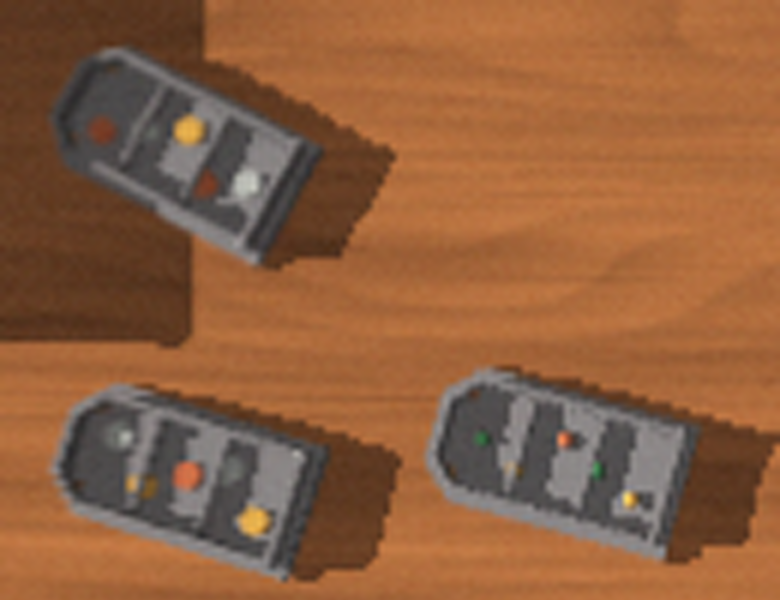

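View pics/tb.png

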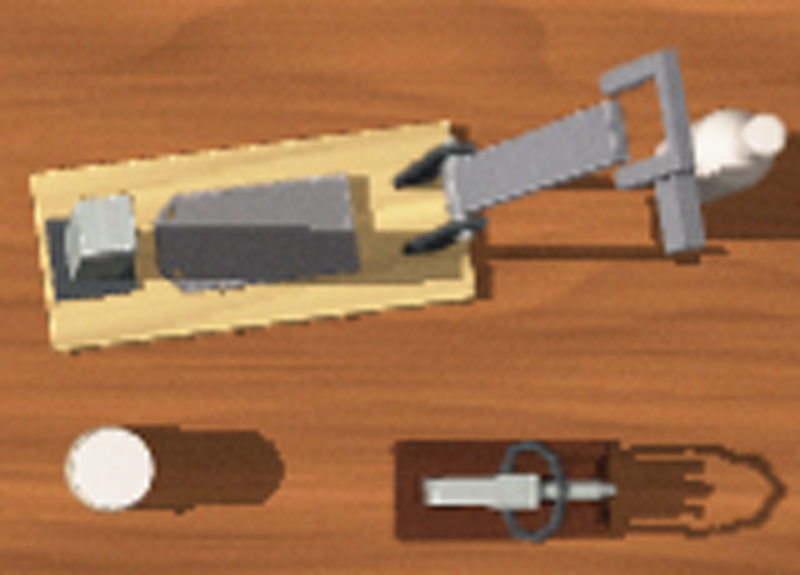

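View pics/sa.png

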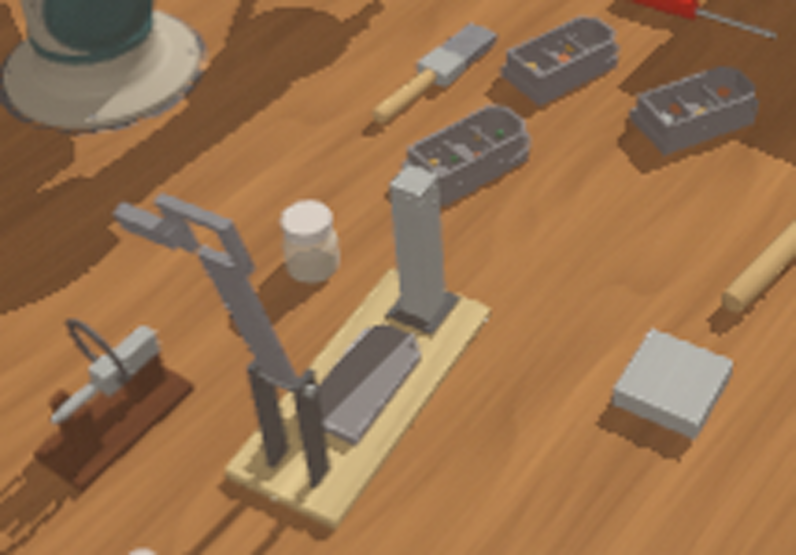

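Five pictures viewed. There are three trays, all with their cut corners to the left; tray outlines in the ×6 crop are centred near (185,155), (190,480) and (565,465). The carrier's corners in the ×5 crop are (30,177), (452,122), (475,298) and (68,350). The pin lies with its tip to the right at (613,490).

```bash
cat > meas.py <<'E'
from h import *
def greymask(im,smax=75):
    hsv=cv2.cvtColor(im,cv2.COLOR_RGB2HSV); return ((hsv[...,1]<smax)&(hsv[...,2]>40)).astype(np.uint8)
def up(im,box,f=4):
    x0,y0,x1,y1=box; return cv2.resize(im[y0:y1,x0:x1],None,fx=f,fy=f,interpolation=cv2.INTER_CUBIC)
def cont(mask,box,f=4):
    c=max(cv2.findContours(mask,cv2.RETR_EXTERNAL,cv2.CHAIN_APPROX_NONE)[0],key=cv2.contourArea)[:,0]
    return (c+.5)/f-.5+np.array(box[:2])
def tray(d,box,base=0.,f=4):
    """centre,yaw of tray by its outline in view d: outline supports against rim(z34) and skirt(z12,z0)"""
    m=greymask(up(d["color"],box,f)); m=cv2.morphologyEx(m,cv2.MORPH_OPEN,np.ones((5,5)))
    c=cont(m,box,f); P=plane(d,c,base)[:,:2].astype(np.float32)
    hull=cv2.convexHull(P)[:,0]; (cx,cy),(w,h),a=cv2.minAreaRect(hull)
    # yaw from long hull edges
    e=np.roll(hull,-1,0)-hull; L=np.linalg.norm(e,axis=1); ang=np.radians(a if w>h else a+90)
    dd=np.arctan2(e[:,1],e[:,0])-ang; dd=(dd+np.pi/2)%np.pi-np.pi/2; k=abs(dd)<.12
    yaw=ang+(dd[k]*L[k]).sum()/L[k].sum()
    if np.sin(yaw)<0: yaw+=np.pi
    C=-d["R"].T@d["t"]; H=C[2]-base; ctr=np.zeros(2); chk=[]
    for u,F in((np.array([np.cos(yaw),np.sin(yaw)]),((.06,.034),(.065,.012),(.065,0))),(np.array([-np.sin(yaw),np.cos(yaw)]),((.03,.034),(.035,.012),(.035,0)))):
        q=P@u; cu=C[:2]@u; r=[]
        for s in(1,-1):
            m_=(s*q).max(); g=lambda c:max(c+b+(c+b-s*cu)*z/(H-z) for b,z in F)-m_
            r.append(s*brentq(g,-3,3))
        ctr+=u*np.mean(r); chk.append((r[0]-r[1])*1e3)
    return ctr,yaw,chk
E
python3 - <<'E'
from meas import *
np.set_printoptions(precision=4,suppress=True)
T=load("top0.npz");S=load("scene0.npz")
for b in((130,158,185,205),(130,213,187,257),(192,209,247,253)):
    c,y,k=tray(T,b); print("tray",c,np.degrees(y).round(2),"width-error mm",np.round(k,1))
# carrier base
box=(265,165,365,225); I=up(T["color"],box); hsv=cv2.cvtColor(I,cv2.COLOR_RGB2HSV)
m=((hsv[...,0]>18)&(hsv[...,0]<32)&(hsv[...,2]>130)).astype(np.uint8)
m=cv2.morphologyEx(m,cv2.MORPH_OPEN,np.ones((3,3)))
P=plane(T,cont(m,box),.012)[:,:2].astype(np.float32); r=cv2.minAreaRect(cv2.convexHull(P)); print("carrier rect",np.array(r[0]),r[1],r[2]); 
tb=lambda u,v:((u+.5)/5+264.5,(v+.5)/5+149.5); sa=lambda u,v:((u+.5)/3.7+119.5,(v+.5)/3.7+144.5); ta=lambda u,v:((u+.5)/6+124.5,(v+.5)/6+154.5)
print("corners",plane(T,[tb(30,177),tb(452,122),tb(475,298),tb(68,350)],.012)[:,:2].tolist())
def t(n,a,b): x,e=tri(T,a,S,b); print(n,x,"gap",round(e*1e3,1))
t("post top ctr",tb(107,224),sa(416,183))
t("tab end",tb(426,492),sa(150,340)); t("tip",tb(613,490),sa(60,415)); t("ring bow",tb(535,493),sa(82,328))
t("boss cut+x,-y?",tb(182,193),sa(385,328)); t("tray2 back corner R",ta(695,428),sa(393,165)) 
t("tray1 rt corner",ta(325,450),sa(516,75));t("tray0 rt corner",ta(320,150),sa(668,118))
t("jar",tb(110,468),sa(308,215))
print("frame corner/bar end", tri(T,tb(665,52),S,sa(160,200))[0],tri(T,tb(700,247),S,sa(118,212))[0])
print("pin axis@60", plane(T,[tb(426,492),tb(613,490),tb(535,491)],.06))
E
```

```text
tray [0.5937 0.3167] 63.31 width-error mm [-1.1  0.3]
tray [0.4261 0.3056] 73.9 width-error mm [-0.7  0.2]
tray [0.4386 0.1168] 75.6 width-error mm [-0.1  0.7]
carrier rect [ 0.5477 -0.1782] (0.11044857650995255, 0.2609787583351135) 8.081155776977539
corners [[0.5814198817937499, -0.04187706473201652], [0.6199503090115654, -0.3008279894489413], [0.5116522927832486, -0.31380785809732276], [0.4760095499531366, -0.06634531410990868]]
post top ctr [ 0.5357 -0.0782  0.17  ] gap 4.1
tab end [ 0.3942 -0.2735  0.0566] gap 0.4
tip [ 0.3992 -0.3773  0.0659] gap 7.8
ring bow [ 0.3924 -0.324   0.1185] gap 7.0
boss cut+x,-y? [ 0.559  -0.1384  0.0594] gap 22.2
tray2 back corner R [0.4387 0.0305 0.065 ] gap 40.5
tray1 rt corner [0.4333 0.2214 0.0495] gap 16.4
tray0 rt corner [0.5935 0.2402 0.0506] gap 14.7
jar [ 0.4062 -0.0878  0.0666] gap 3.4
frame corner/bar end [ 0.5799 -0.3306  0.3718] [ 0.5103 -0.3421  0.329 ]
pin axis@60 [[ 0.3941 -0.273   0.06  ]
 [ 0.3967 -0.3822  0.06  ]
 [ 0.3955 -0.3365  0.06  ]]
```

```bash
cat > plan.py <<'E'
import numpy as np,sys
from scipy.spatial.transform import Rotation as Ro
from cell import arm
def cur():
    s=arm.read_state(); q=s["tcp_rot"]; return np.array(s["position"]),Ro.from_quat([q[1],q[2],q[3],q[0]]),s
def down(yaw,tilt=0.):
    "tool z down, tool x at yaw deg; tilt deg about tool x"
    a=np.radians(yaw); return Ro.from_matrix(np.array([[np.cos(a),np.sin(a),0],[np.sin(a),-np.cos(a),0],[0,0,-1.]]))*Ro.from_euler('x',tilt,degrees=True)
def plan(wps,start=None):
    """wps: (pos m, Rot, jaw, ncalls[, nmove rows])"""
    p,R,s=cur(); 
    if start: p,R=start
    for w in wps:
        pos,Rt,jaw,n=w[:4]; nm=w[4] if len(w)>4 else 8*n
        p0,R0=p,R; rv=(R0.inv()*Rt).as_rotvec()
        for c in range(n):
            pc,Rc=p,R; rows=[]
            for k in range(8):
                u=min(1,(c*8+k+1)/nm); r=min(.25,2/nm); f=u*u/(2*r*(1-r)) if u<r else (u-r/2)/(1-r) if u<1-r else 1-(1-u)**2/(2*r*(1-r))
                pp=p0+(np.array(pos)-p0)*f; RR=R0*Ro.from_rotvec(rv*f)
                a=np.round((Rc.inv()*RR).as_rotvec(),3)+0; b=np.round(Rc.inv().apply(pp-pc)*1e3,1)+0
                rows.append([a.tolist(),b.tolist(),jaw])
            p=pc+Rc.apply(b/1e3); R=Rc*Ro.from_rotvec(a)
            print(str(rows).replace(' ',''))
def show():
    p,R,s=cur(); x=R.as_matrix(); print("t",round(s["time_s"],2),"pos",p.round(4),"toolx yaw",round(np.degrees(np.arctan2(x[1,0],x[0,0])),2),"toolz",x[:,2].round(3),"F",s["ft_force"].round(1),"grip",round(s["grip_width"],3),"j",np.round(s["joints"],2))
E
python3 - <<'E'
from plan import *; from meas import *
y=75.6-90
plan([((.4386,.1168,.11),down(y),1.0,2),((.4386,.1168,.040),down(y),1.0,1,6)])
S=load("scene0.npz")
for b in((228,170,265,202),): 
    try: c,yy,k=tray(S,b); print(c,np.degrees(yy),k)
    except Exception as e: print(e)
E
```

```text
[[[0.0,0.0,0.028],[-6.1,7.0,2.6],1.0],[[0.0,0.0,0.11],[-24.4,27.8,10.4],1.0],[[0.0,0.0,0.221],[-48.8,55.7,20.9],1.0],[[0.0,0.0,0.331],[-73.2,83.5,31.3],1.0],[[0.0,0.0,0.441],[-97.6,111.4,41.7],1.0],[[0.0,0.001,0.552],[-122.0,139.2,52.1],1.0],[[0.0,0.001,0.662],[-146.5,167.1,62.6],1.0],[[0.001,0.001,0.772],[-170.9,194.9,73.0],1.0]]
[[[0.0,0.0,0.111],[2.0,37.0,10.4],1.0],[[0.0,0.0,0.221],[3.9,74.0,20.8],1.0],[[0.0,0.0,0.331],[5.8,111.0,31.1],1.0],[[0.0,0.0,0.441],[7.8,148.0,41.5],1.0],[[0.0,0.001,0.552],[9.7,185.0,51.9],1.0],[[0.0,0.001,0.662],[11.6,221.9,62.3],1.0],[[0.0,0.001,0.745],[13.1,249.7,70.1],1.0],[[0.0,0.001,0.772],[13.5,258.9,72.7],1.0]]
[[[0.0,0.0,0.0],[0.0,0.0,5.2],1.0],[[0.0,0.0,0.0],[0.0,0.0,19.4],1.0],[[0.0,0.0,0.0],[0.0,0.0,35.0],1.0],[[0.0,0.0,0.0],[0.0,0.0,50.5],1.0],[[0.0,0.0,0.0],[0.0,0.0,64.8],1.0],[[0.0,0.0,0.0],[0.1,0.0,70.0],1.0],[[0.0,0.0,0.0],[0.1,0.0,70.0],1.0],[[0.0,0.0,0.0],[0.1,0.0,70.0],1.0]]
[0.43487043 0.10239364] 76.06684792421207 [35.978936313536266, 1.2887675313534297]
```

Emit:
drive_tool([
  [[0, 0, 0.028], [-6, 7, 3], 1],
  [[0, 0, 0.11], [-24, 28, 10], 1],
  [[0, 0, 0.22], [-49, 56, 21], 1],
  [[0, 0, 0.33], [-73, 84, 31], 1],
  [[0, 0, 0.44], [-98, 111, 42], 1],
  [[0, 0, 0.55], [-122, 139, 52], 1],
  [[0, 0, 0.66], [-146, 167, 63], 1],
  [[0, 0, 0.772], [-171, 195, 73], 1],
], grip_force=40)

```text
time_s: 0.9
position: [0.2987, 0.333, 0.1826]
tcp_rot: [0.0, 0.967, 0.255, -0.0]
ft_force: [0.7, 0.4, -0.4]
grip_width: 1.001
```

Emit:
drive_tool([
  [[0, 0, 0.11], [2, 37, 10], 1],
  [[0, 0, 0.22], [4, 74, 21], 1],
  [[0, 0, 0.33], [6, 111, 31], 1],
  [[0, 0, 0.44], [8, 148, 41], 1],
  [[0, 0, 0.55], [10, 185, 52], 1],
  [[0, 0, 0.66], [12, 222, 62], 1],
  [[0, 0, 0.745], [13, 250, 70], 1],
  [[0, 0, 0.772], [13.5, 259, 72.5], 1],
])

```text
time_s: 1.7
position: [0.4396, 0.1146, 0.1099]
tcp_rot: [0.0, 0.992, -0.128, -0.0]
ft_force: [-0.9, 0.0, -0.4]
grip_width: 0.999
```

Run:
```python
from plan import *; from meas import *
show(); y=75.6-90
plan([((.4386,.1168,.040),down(y),1.0,1,6)])
```

```text
t 1.7 pos [0.4396 0.1146 0.1099] toolx yaw -14.7 toolz [-0.001 -0.001 -1.   ] F [-0.9  0.  -0.4] grip 0.999 j [ 0.1   0.24  1.97 -0.    0.93  0.36]
[[[0.0,0.0,0.0],[-0.1,-0.1,5.2],1.0],[[0.0,0.0,-0.001],[-0.4,-0.5,19.4],1.0],[[0.001,0.0,-0.003],[-0.7,-1.0,35.0],1.0],[[0.001,0.0,-0.004],[-1.0,-1.4,50.5],1.0],[[0.001,0.001,-0.005],[-1.3,-1.8,64.8],1.0],[[0.001,0.001,-0.005],[-1.4,-2.0,69.9],1.0],[[0.001,0.001,-0.005],[-1.4,-2.0,69.9],1.0],[[0.001,0.001,-0.005],[-1.4,-2.0,69.9],1.0]]
```

Emit:
drive_tool([
  [[0, 0, 0], [0, 0, 5], 1],
  [[0, 0, 0], [0, 0, 19], 1],
  [[0, 0, 0], [0, 0, 35], 1],
  [[0, 0, 0], [0, 0, 50], 1],
  [[0, 0, 0], [0, 0, 65], 1],
  [[0, 0, 0], [0, 0, 70], 1],
  [[0, 0, 0], [0, 0, 70], 1],
  [[0, 0, 0], [0, 0, 70], 1],
])

```text
time_s: 2.5
position: [0.439, 0.1177, 0.0413]
tcp_rot: [-0.0, 0.992, -0.125, 0.0]
ft_force: [0.3, 0.4, -0.1]
grip_width: 1.0
```

Run:
```python
from plan import *; from meas import *
show()
d=arm.snapshot("scene"); b=d["color"][140:225,195:330]
d2=arm.snapshot("top"); c=d2["color"][195:265,185:280]
cv2.imwrite("pics/g1.png",np.vstack([cv2.resize(b,(540,340),interpolation=3),cv2.resize(c,(540,260))])[:,:,::-1])
```

```text
t 2.5 pos [0.439  0.1177 0.0413] toolx yaw -14.33 toolz [ 0.001  0.    -1.   ] F [ 0.3  0.4 -0.1] grip 1.0 j [0.11 0.34 2.06 0.   0.74 0.36]
```

View pics/g1.png

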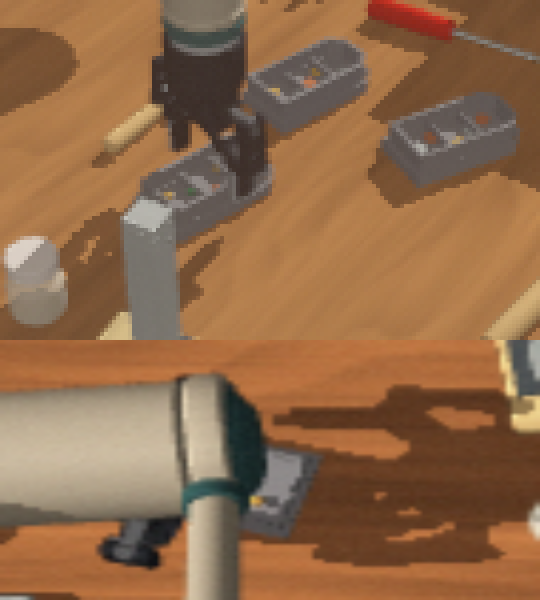

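The fingers straddle the near tray: in the upper half the far finger tip is at about (250,195), just outside the rim. I'll go 6 mm lower and close.

Emit:
drive_tool([
  [[0, 0, 0], [0, 0, 3], 1],
  [[0, 0, 0], [0, 0, 6], 0.9],
  [[0, 0, 0], [0, 0, 6], 0.7],
  [[0, 0, 0], [0, 0, 6], 0.5],
  [[0, 0, 0], [0, 0, 6], 0.4],
  [[0, 0, 0], [0, 0, 6], 0.4],
  [[0, 0, 0], [0, 0, 6], 0.4],
  [[0, 0, 0], [0, 0, 6], 0.4],
])

```text
time_s: 3.4
position: [0.4389, 0.1171, 0.0348]
tcp_rot: [0.0, 0.992, -0.125, -0.0]
ft_force: [-0.2, -1.0, 2.7]
grip_width: 0.694
```

Run:
```python
from plan import *; from meas import *
show()
p,R,s=cur()
plan([((p[0],p[1],.24),down(-14.4),.4,1),((.5477,-.1782,.24),down(8.1),.4,2)])
```

```text
t 3.4 pos [0.4389 0.1171 0.0348] toolx yaw -14.38 toolz [-0. -0. -1.] F [-0.2 -1.   2.7] grip 0.694 j [0.11 0.35 2.07 0.   0.73 0.36]
[[[0.0,0.0,0.0],[0.0,0.0,-8.5],0.4],[[0.0,0.0,0.0],[0.0,0.0,-34.2],0.4],[[0.0,0.0,0.0],[0.0,0.0,-68.4],0.4],[[0.0,0.0,0.0],[0.0,0.0,-102.6],0.4],[[0.0,0.0,0.0],[0.0,0.0,-136.8],0.4],[[0.0,0.0,0.0],[0.0,0.0,-171.0],0.4],[[0.0,0.0,0.0],[0.0,0.0,-196.6],0.4],[[0.0,0.0,0.0],[0.0,0.0,-205.2],0.4]]
[[[0.0,0.0,-0.007],[3.2,4.6,0.0],0.4],[[0.0,0.0,-0.028],[12.8,18.5,0.0],0.4],[[0.0,0.0,-0.056],[25.5,37.0,0.0],0.4],[[0.0,0.0,-0.084],[38.3,55.5,0.0],0.4],[[0.0,0.0,-0.112],[51.1,74.0,0.0],0.4],[[0.0,0.0,-0.14],[63.8,92.5,0.0],0.4],[[0.0,0.0,-0.168],[76.6,111.0,0.0],0.4],[[0.0,0.0,-0.196],[89.4,129.5,0.0],0.4]]
[[[0.0,0.0,-0.028],[8.9,20.6,0.0],0.4],[[0.0,0.0,-0.056],[17.8,41.3,0.0],0.4],[[0.0,0.0,-0.084],[26.7,61.9,0.0],0.4],[[0.0,0.0,-0.112],[35.7,82.5,0.0],0.4],[[0.0,0.0,-0.14],[44.6,103.2,0.0],0.4],[[0.0,0.0,-0.168],[53.5,123.8,0.0],0.4],[[0.0,0.0,-0.189],[60.2,139.3,0.0],0.4],[[0.0,0.0,-0.196],[62.4,144.4,0.0],0.4]]
```

Emit:
drive_tool([
  [[0, 0, 0], [0, 0, -8], 0.4],
  [[0, 0, 0], [0, 0, -34], 0.4],
  [[0, 0, 0], [0, 0, -68], 0.4],
  [[0, 0, 0], [0, 0, -103], 0.4],
  [[0, 0, 0], [0, 0, -137], 0.4],
  [[0, 0, 0], [0, 0, -171], 0.4],
  [[0, 0, 0], [0, 0, -197], 0.4],
  [[0, 0, 0], [0, 0, -205], 0.4],
])

```text
time_s: 4.2
position: [0.4404, 0.1174, 0.243]
tcp_rot: [-0.001, 0.992, -0.125, 0.003]
ft_force: [0.3, -0.5, -1.3]
grip_width: 0.693
```

Emit:
drive_tool([
  [[0, 0, -0.007], [3, 5, 0], 0.4],
  [[0, 0, -0.028], [13, 18, 0], 0.4],
  [[0, 0, -0.056], [25, 37, 0], 0.4],
  [[0, 0, -0.084], [38, 55, 0], 0.4],
  [[0, 0, -0.112], [51, 74, 0], 0.4],
  [[0, 0, -0.14], [64, 92, 0], 0.4],
  [[0, 0, -0.168], [77, 111, 0], 0.4],
  [[0, 0, -0.196], [89, 129, 0], 0.4],
])

```text
time_s: 5.0
position: [0.4922, -0.0311, 0.2374]
tcp_rot: [-0.0, 1.0, -0.027, -0.002]
ft_force: [-0.3, 0.3, -1.4]
grip_width: 0.698
```

Emit:
drive_tool([
  [[0, 0, -0.028], [9, 21, 0], 0.4],
  [[0, 0, -0.056], [18, 41, 0], 0.4],
  [[0, 0, -0.084], [27, 62, 0], 0.4],
  [[0, 0, -0.112], [36, 83, 0], 0.4],
  [[0, 0, -0.14], [45, 103, 0], 0.4],
  [[0, 0, -0.168], [54, 124, 0], 0.4],
  [[0, 0, -0.189], [60, 139, 0], 0.4],
  [[0, 0, -0.196], [63, 145, 0], 0.4],
])

```text
time_s: 5.8
position: [0.5474, -0.1797, 0.2371]
tcp_rot: [-0.001, 0.998, 0.07, -0.002]
ft_force: [-1.1, 1.4, -1.1]
grip_width: 0.691
```

Run:
```python
from plan import *; from meas import *
show()
plan([((.5477,-.1782,.10),down(8.1),.4,1),((.5477,-.1782,.047),down(8.1),.4,1,7)])
```

```text
t 5.8 pos [ 0.5474 -0.1797  0.2371] toolx yaw 8.02 toolz [-0.004  0.001 -1.   ] F [-1.1  1.4 -1.1] grip 0.691 j [-0.44  0.29  1.53 -0.    1.32 -0.58]
[[[0.0,0.0,0.0],[0.0,-0.1,5.7],0.4],[[0.0,0.001,0.0],[0.2,-0.2,22.9],0.4],[[-0.001,0.001,0.0],[0.3,-0.4,45.7],0.4],[[-0.001,0.002,-0.001],[0.5,-0.6,68.6],0.4],[[-0.001,0.002,-0.001],[0.7,-0.8,91.4],0.4],[[-0.001,0.003,-0.001],[0.8,-1.0,114.3],0.4],[[-0.002,0.004,-0.001],[0.9,-1.2,131.4],0.4],[[-0.002,0.004,-0.001],[1.0,-1.2,137.1],0.4]]
[[[0.0,0.0,0.0],[0.0,0.0,2.9],0.4],[[0.0,0.0,0.0],[0.0,0.0,11.4],0.4],[[0.0,0.0,0.0],[0.0,0.0,21.5],0.4],[[0.0,0.0,0.0],[0.0,0.0,31.6],0.4],[[0.0,0.0,0.0],[0.0,0.0,41.6],0.4],[[0.0,0.0,0.0],[0.0,0.0,50.1],0.4],[[0.0,0.0,0.0],[0.0,0.0,53.0],0.4],[[0.0,0.0,0.0],[0.0,0.0,53.0],0.4]]
```

Emit:
drive_tool([
  [[0, 0, 0], [0, 0, 6], 0.4],
  [[0, 0, 0], [0, 0, 23], 0.4],
  [[0, 0, 0], [0, 0, 46], 0.4],
  [[0, 0, 0], [0, 0, 69], 0.4],
  [[0, 0, 0], [0, 0, 91], 0.4],
  [[0, 0, 0], [0, 0, 114], 0.4],
  [[0, 0, 0], [0, 0, 131], 0.4],
  [[0, 0, 0], [0, 0, 138], 0.4],
])

```text
time_s: 6.6
position: [0.5458, -0.1763, 0.0991]
tcp_rot: [-0.002, 0.997, 0.071, -0.002]
ft_force: [-1.9, 1.2, -0.9]
grip_width: 0.689
```

Emit:
drive_tool([
  [[0, 0, 0], [0, 0, 5], 0.4],
  [[0, 0, 0], [0, 0, 15], 0.4],
  [[0, 0, 0], [0, 0, 25], 0.4],
  [[0, 0, 0], [0, 0, 32], 0.4],
  [[0, 0, 0], [0, 0, 37], 0.4],
  [[0, 0, 0], [0, 0, 37], 0.4],
  [[0, 0, 0], [0, 0, 37], 0.4],
  [[0, 0, 0], [0, 0, 37], 0.4],
])

```text
time_s: 7.4
position: [0.5484, -0.1783, 0.0652]
tcp_rot: [0.0, 0.998, 0.07, 0.0]
ft_force: [0.2, 0.1, -1.0]
grip_width: 0.693
```

Run:
```python
from plan import *; from meas import *
show()
plan([((.5477,-.1782,.045),down(8.1),.4,1,6)])
```

```text
t 7.4 pos [ 0.5484 -0.1783  0.0652] toolx yaw 8.08 toolz [ 0.001 -0.    -1.   ] F [ 0.2  0.1 -1. ] grip 0.693 j [-0.44  0.44  1.77  0.    0.93 -0.58]
[[[0.0,0.0,0.0],[-0.1,0.0,1.5],0.4],[[0.0,0.0,0.0],[-0.2,-0.1,5.6],0.4],[[0.0,0.0,0.0],[-0.4,-0.1,10.1],0.4],[[0.0,-0.001,0.0],[-0.5,-0.2,14.6],0.4],[[0.0,-0.001,0.0],[-0.7,-0.2,18.7],0.4],[[0.0,-0.001,0.0],[-0.7,-0.2,20.2],0.4],[[0.0,-0.001,0.0],[-0.7,-0.2,20.2],0.4],[[0.0,-0.001,0.0],[-0.7,-0.2,20.2],0.4]]
```

Emit:
drive_tool([
  [[0, 0, 0], [-0.7, 0, 2], 0.4],
  [[0, 0, 0], [-0.7, 0, 6], 0.4],
  [[0, 0, 0], [-0.7, 0, 10], 0.4],
  [[0, 0, 0], [-0.7, 0, 14], 0.4],
  [[0, 0, 0], [-0.7, 0, 17], 0.4],
  [[0, 0, 0], [-0.7, 0, 18.5], 0.4],
  [[0, 0, 0], [-0.7, 0, 18.5], 0.4],
  [[0, 0, 0], [-0.7, 0, 18.5], 0.4],
])

```text
time_s: 8.2
position: [0.5472, -0.1782, 0.0469]
tcp_rot: [-0.0, 0.998, 0.07, -0.0]
ft_force: [-2.4, 0.7, 5.6]
grip_width: 0.697
```

Run:
```python
from plan import *; from meas import *
show()
```

```text
t 8.2 pos [ 0.5472 -0.1782  0.0469] toolx yaw 8.08 toolz [-0.  0. -1.] F [-2.4  0.7  5.6] grip 0.697 j [-0.44  0.47  1.79 -0.    0.89 -0.58]
```

Emit:
drive_tool([
  [[0, 0, 0], [0, 0, 0], 0.8],
  [[0, 0, 0], [0, 0, 0], 1],
  [[0, 0, 0], [0, 0, 0], 1],
  [[0, 0, 0], [0, 0, 0], 1],
  [[0, 0, 0], [0, 0, -10], 1],
  [[0, 0, 0], [0, 0, -40], 1],
  [[0, 0, 0], [0, 0, -80], 1],
  [[0, 0, 0], [0, 0, -120], 1],
])

```text
time_s: 9.0
position: [0.5471, -0.1781, 0.1679]
tcp_rot: [-0.0, 0.998, 0.07, -0.0]
ft_force: [0.9, -0.1, 0.1]
grip_width: 1.0
```

Run:
```python
from plan import *; from meas import *
show(); np.set_printoptions(precision=4,suppress=True)
T=arm.snapshot("top")
for b in((130,158,185,205),(130,213,187,257)):
    c,y,k=tray(T,b); print("tray",c,np.degrees(y).round(2),"err",np.round(k,1))
y=73.9-90
plan([((.50,.06,.24),down(-5),1.,1),((.4261,.3056,.12),down(y),1.,1)])
plan([((.4261,.3056,.035),down(y),1.,1,7)],((np.array([.4261,.3056,.12])),down(y)))
cv2.imwrite("pics/top1.png",cv2.resize(T["color"][150:270,120:400],None,fx=2.8,fy=2.8,interpolation=3)[:,:,::-1])
```

```text
t 9.0 pos [ 0.5471 -0.1781  0.1679] toolx yaw 8.08 toolz [-0.001  0.    -1.   ] F [ 0.9 -0.1  0.1] grip 1.0 j [-0.44  0.34  1.64  0.    1.16 -0.58]
tray [0.5937 0.3167] 63.43 err [-1.1  0.2]
tray [0.4262 0.3055] 73.9 err [-0.9 -0. ]
[[[0.0,0.0,0.01],[-0.7,-10.2,-2.8],1.0],[[0.001,-0.002,0.038],[-2.7,-40.7,-11.1],1.0],[[0.002,-0.004,0.076],[-5.3,-81.4,-22.2],1.0],[[0.003,-0.006,0.114],[-8.0,-122.1,-33.3],1.0],[[0.004,-0.008,0.152],[-10.6,-162.7,-44.4],1.0],[[0.005,-0.01,0.19],[-13.3,-203.4,-55.5],1.0],[[0.006,-0.011,0.219],[-15.3,-233.9,-63.8],1.0],[[0.006,-0.012,0.228],[-16.0,-244.1,-66.5],1.0]]
[[[0.0,0.0,0.008],[-4.0,-9.9,5.0],1.0],[[0.0,0.0,0.032],[-15.8,-39.7,20.0],1.0],[[0.0,0.0,0.065],[-31.6,-79.4,40.0],1.0],[[0.0,0.0,0.097],[-47.4,-119.1,60.0],1.0],[[0.0,0.0,0.129],[-63.2,-158.8,80.0],1.0],[[0.0,0.0,0.162],[-79.1,-198.5,100.0],1.0],[[0.0,0.0,0.186],[-90.9,-228.3,115.0],1.0],[[0.0,0.0,0.194],[-94.9,-238.3,120.0],1.0]]
[[[0.0,0.0,0.0],[0.0,0.0,4.6],1.0],[[0.0,0.0,0.0],[0.0,0.0,18.2],1.0],[[0.0,0.0,0.0],[0.0,0.0,34.4],1.0],[[0.0,0.0,0.0],[0.0,0.0,50.6],1.0],[[0.0,0.0,0.0],[0.0,0.0,66.8],1.0],[[0.0,0.0,0.0],[0.0,0.0,80.4],1.0],[[0.0,0.0,0.0],[0.0,0.0,85.0],1.0],[[0.0,0.0,0.0],[0.0,0.0,85.0],1.0]]
```

View pics/top1.png

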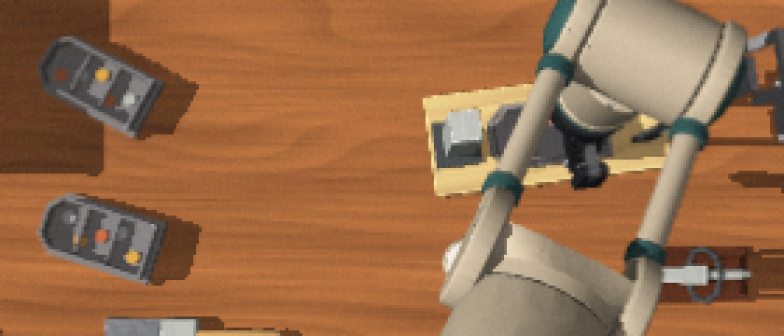

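Tray 1 is on the boss, seen at (525,135), and the other two are unmoved at (100,85) and (100,235). Next is the tray at (0.426, 0.3055). I lift first to clear the post.

Emit:
drive_tool([
  [[0, 0, 0], [0, 0, -25], 1],
  [[0, 0, 0.02], [-1, -12, -60], 1],
  [[0, 0, 0.05], [-3, -45, -80], 1],
  [[0, 0, 0.09], [-6, -88, -80], 1],
  [[0, 0, 0.13], [-9, -130, -80], 1],
  [[0, 0, 0.17], [-12, -175, -75], 1],
  [[0, 0, 0.2], [-14, -215, -70], 1],
  [[0, 0, 0.228], [-16, -244, -66], 1],
])

```text
time_s: 9.85
position: [0.4962, 0.0634, 0.2328]
tcp_rot: [-0.0, 0.999, -0.043, 0.0]
ft_force: [1.5, 0.6, 0.1]
grip_width: 1.001
```

Emit:
drive_tool([
  [[0, 0, 0.02], [-8, -25, 5], 1],
  [[0, 0, 0.04], [-20, -55, 20], 1],
  [[0, 0, 0.065], [-35, -95, 40], 1],
  [[0, 0, 0.097], [-50, -130, 60], 1],
  [[0, 0, 0.129], [-65, -165, 80], 1],
  [[0, 0, 0.162], [-80, -203, 100], 1],
  [[0, 0, 0.186], [-91, -229, 115], 1],
  [[0, 0, 0.194], [-95, -238, 120], 1],
])

```text
time_s: 10.65
position: [0.4216, 0.3083, 0.1112]
tcp_rot: [0.0, 0.99, -0.139, -0.001]
ft_force: [0.6, -0.3, 0.3]
grip_width: 1.0
```

Emit:
drive_tool([
  [[0, 0, 0], [0, 0, 0], 1],
  [[0, 0, 0], [0, 0, 10], 1],
  [[0, 0, 0], [0, 0, 25], 1],
  [[0, 0, 0], [0, 0, 38], 1],
  [[0, 0, 0], [0, 0, 45], 1],
  [[0, 0, 0], [0, 0, 45], 1],
  [[0, 0, 0], [0, 0, 45], 1],
  [[0, 0, 0], [0, 0, 45], 1],
])

```text
time_s: 11.45
position: [0.424, 0.3064, 0.068]
tcp_rot: [-0.0, 0.99, -0.14, 0.001]
ft_force: [-0.2, -0.4, 0.5]
grip_width: 1.003
```

Run:
```python
from plan import *
show(); plan([((.4261,.3056,.035),down(73.9-90),1.,1,4)])
```

```text
t 11.45 pos [0.424  0.3064 0.068 ] toolx yaw -16.13 toolz [ 0.001  0.001 -1.   ] F [-0.2 -0.4  0.5] grip 1.003 j [ 0.49  0.38  1.88 -0.    0.88  0.77]
[[[0.0,0.0,0.0],[0.4,0.0,5.5],1.0],[[-0.001,-0.001,0.0],[1.1,0.1,16.5],1.0],[[-0.001,-0.001,0.0],[1.8,0.2,27.5],1.0],[[-0.001,-0.001,-0.001],[2.2,0.2,33.0],1.0],[[-0.001,-0.001,-0.001],[2.2,0.2,33.0],1.0],[[-0.001,-0.001,-0.001],[2.2,0.2,33.0],1.0],[[-0.001,-0.001,-0.001],[2.2,0.2,33.0],1.0],[[-0.001,-0.001,-0.001],[2.2,0.2,33.0],1.0]]
```

Emit:
drive_tool([
  [[0, 0, 0], [1, 0, 8], 1],
  [[0, 0, 0], [2, 0, 20], 1],
  [[0, 0, 0], [2, 0, 30], 1],
  [[0, 0, 0], [2, 0, 33], 0.9],
  [[0, 0, 0], [2, 0, 33], 0.7],
  [[0, 0, 0], [2, 0, 33], 0.4],
  [[0, 0, 0], [2, 0, 33], 0.4],
  [[0, 0, 0], [2, 0, 33], 0.4],
])

```text
time_s: 12.25
position: [0.4252, 0.306, 0.0345]
tcp_rot: [-0.0, 0.99, -0.14, 0.0]
ft_force: [-0.3, 0.5, -1.4]
grip_width: 0.692
```

Run:
```python
from plan import *
show(); p,R,s=cur()
plan([((p[0],p[1],.24),R,.4,1),((.5477,-.1782,.24),down(8.1),.4,2),((.5477,-.1782,.11),down(8.1),.4,1)])
```

```text
t 12.25 pos [0.4252 0.306  0.0345] toolx yaw -16.1 toolz [ 0.  0. -1.] F [-0.3  0.5 -1.4] grip 0.692 j [0.49 0.42 1.92 0.   0.8  0.77]
[[[0.0,0.0,0.0],[0.0,0.0,-8.6],0.4],[[0.0,0.0,0.0],[0.0,0.0,-34.3],0.4],[[0.0,0.0,0.0],[0.0,0.0,-68.5],0.4],[[0.0,0.0,0.0],[0.0,0.0,-102.8],0.4],[[0.0,0.0,0.0],[0.0,0.0,-137.0],0.4],[[0.0,0.0,0.0],[0.0,-0.1,-171.3],0.4],[[0.0,0.0,0.0],[0.0,-0.1,-197.0],0.4],[[0.0,0.0,0.0],[0.0,-0.1,-205.5],0.4]]
[[[0.0,0.0,-0.008],[4.5,7.7,0.0],0.4],[[0.0,0.0,-0.03],[18.0,30.8,0.0],0.4],[[0.0,0.0,-0.06],[36.0,61.6,0.0],0.4],[[0.0,0.0,-0.09],[54.0,92.4,0.0],0.4],[[0.0,0.0,-0.121],[72.0,123.2,0.0],0.4],[[0.0,0.0,-0.151],[90.0,154.0,0.0],0.4],[[0.0,0.0,-0.181],[108.0,184.8,-0.1],0.4],[[0.0,0.0,-0.211],[126.0,215.6,-0.1],0.4]]
[[[0.0,0.0,-0.03],[11.1,33.9,0.0],0.4],[[0.0,0.0,-0.06],[22.2,67.8,0.0],0.4],[[0.0,0.0,-0.091],[33.4,101.7,0.0],0.4],[[0.0,0.0,-0.121],[44.5,135.6,0.0],0.4],[[0.0,0.0,-0.151],[55.7,169.5,0.0],0.4],[[0.0,0.0,-0.181],[66.8,203.4,0.0],0.4],[[0.0,0.0,-0.204],[75.2,228.8,0.0],0.4],[[0.0,0.0,-0.211],[78.0,237.3,0.0],0.4]]
[[[0.0,0.0,0.0],[0.0,0.0,5.4],0.4],[[0.0,0.0,0.0],[0.0,0.0,21.7],0.4],[[0.0,0.0,0.0],[0.0,0.0,43.3],0.4],[[0.0,0.0,0.0],[0.0,0.0,65.0],0.4],[[0.0,0.0,0.0],[0.0,0.0,86.6],0.4],[[0.0,0.0,0.0],[-0.1,0.0,108.3],0.4],[[0.0,0.0,0.0],[-0.1,0.0,124.6],0.4],[[0.0,0.0,0.0],[-0.1,0.0,130.0],0.4]]
```

Emit:
drive_tool([
  [[0, 0, 0], [0, 0, -9], 0.4],
  [[0, 0, 0], [0, 0, -34], 0.4],
  [[0, 0, 0], [0, 0, -68], 0.4],
  [[0, 0, 0], [0, 0, -103], 0.4],
  [[0, 0, 0], [0, 0, -137], 0.4],
  [[0, 0, 0], [0, 0, -171], 0.4],
  [[0, 0, 0], [0, 0, -197], 0.4],
  [[0, 0, 0], [0, 0, -205], 0.4],
])

```text
time_s: 13.05
position: [0.4264, 0.3066, 0.2432]
tcp_rot: [-0.002, 0.99, -0.14, 0.003]
ft_force: [0.0, 0.6, -2.1]
grip_width: 0.696
```

Emit:
drive_tool([
  [[0, 0, -0.008], [5, 8, 0], 0.4],
  [[0, 0, -0.03], [18, 31, 0], 0.4],
  [[0, 0, -0.06], [36, 62, 0], 0.4],
  [[0, 0, -0.09], [54, 92, 0], 0.4],
  [[0, 0, -0.12], [72, 123, 0], 0.4],
  [[0, 0, -0.15], [90, 154, 0], 0.4],
  [[0, 0, -0.18], [108, 185, 0], 0.4],
  [[0, 0, -0.211], [126, 216, 0], 0.4],
])

```text
time_s: 13.85
position: [0.4851, 0.0613, 0.2372]
tcp_rot: [0.0, 0.999, -0.034, -0.002]
ft_force: [0.1, -0.2, -1.2]
grip_width: 0.692
```

Emit:
drive_tool([
  [[0, 0, -0.03], [11, 34, 0], 0.4],
  [[0, 0, -0.06], [22, 68, 0], 0.4],
  [[0, 0, -0.09], [33, 102, 0], 0.4],
  [[0, 0, -0.12], [45, 136, 0], 0.4],
  [[0, 0, -0.15], [56, 170, 0], 0.4],
  [[0, 0, -0.18], [67, 203, 0], 0.4],
  [[0, 0, -0.204], [75, 229, 0], 0.4],
  [[0, 0, -0.211], [78, 237, 0], 0.4],
])

```text
time_s: 14.65
position: [0.5467, -0.1815, 0.2367]
tcp_rot: [-0.0, 0.998, 0.069, -0.002]
ft_force: [-0.6, 0.6, -1.2]
grip_width: 0.694
```

Emit:
drive_tool([
  [[0, 0, 0], [0, 0, 10], 0.4],
  [[0, 0, 0], [0, 0, 35], 0.4],
  [[0, 0, 0], [0, 0, 70], 0.4],
  [[0, 0, 0], [0, 0, 105], 0.4],
  [[0, 0, 0], [0, 0, 132], 0.4],
  [[0, 0, 0], [0, 0, 140], 0.4],
  [[0, 0, 0], [0, 0, 140], 0.4],
  [[0, 0, 0], [0, 0, 140], 0.4],
])

```text
time_s: 15.45
position: [0.5481, -0.1781, 0.1001]
tcp_rot: [0.0, 0.997, 0.071, 0.001]
ft_force: [0.5, -0.5, -1.0]
grip_width: 0.692
```

Run:
```python
from plan import *
show(); p,R,s=cur()
plan([((.5474,-.1782,.0695),down(8.1),.4,1,6)])
```

```text
t 15.45 pos [ 0.5481 -0.1781  0.1001] toolx yaw 8.11 toolz [ 0.001 -0.    -1.   ] F [ 0.5 -0.5 -1. ] grip 0.692 j [-0.44  0.4   1.73  0.    1.01 -0.58]
[[[0.0,0.0,0.0],[-0.1,0.0,2.3],0.4],[[0.0,0.0,0.0],[-0.2,0.0,8.5],0.4],[[0.0,-0.001,0.0],[-0.4,0.0,15.3],0.4],[[0.0,-0.001,0.0],[-0.6,0.0,22.1],0.4],[[0.0,-0.001,0.0],[-0.7,0.0,28.4],0.4],[[0.0,-0.001,0.0],[-0.8,0.0,30.6],0.4],[[0.0,-0.001,0.0],[-0.8,0.0,30.6],0.4],[[0.0,-0.001,0.0],[-0.8,0.0,30.6],0.4]]
```

Emit:
drive_tool([
  [[0, 0, 0], [-0.5, 0, 4], 0.4],
  [[0, 0, 0], [-0.7, 0, 11], 0.4],
  [[0, 0, 0], [-0.7, 0, 17], 0.4],
  [[0, 0, 0], [-0.7, 0, 22], 0.4],
  [[0, 0, 0], [-0.7, 0, 26], 0.4],
  [[0, 0, 0], [-0.7, 0, 29], 0.4],
  [[0, 0, 0], [-0.7, 0, 30], 0.4],
  [[0, 0, 0], [-0.7, 0, 30], 0.4],
])

```text
time_s: 16.25
position: [0.5468, -0.1785, 0.0698]
tcp_rot: [-0.0, 0.998, 0.07, -0.0]
ft_force: [-2.0, 0.8, 3.2]
grip_width: 0.689
```

Run:
```python
from plan import *
show()
```

```text
t 16.25 pos [ 0.5468 -0.1785  0.0698] toolx yaw 8.08 toolz [-0.  0. -1.] F [-2.   0.8  3.2] grip 0.689 j [-0.44  0.44  1.77 -0.    0.94 -0.58]
```

Seated (z 69.8 mm against 70.5 expected). Release it and go for the last tray.

Emit:
drive_tool([
  [[0, 0, 0], [0, 0, 0], 0.8],
  [[0, 0, 0], [0, 0, 0], 1],
  [[0, 0, 0], [0, 0, 0], 1],
  [[0, 0, 0], [0, 0, 0], 1],
  [[0, 0, 0], [0, 0, -15], 1],
  [[0, 0, 0], [0, 0, -55], 1],
  [[0, 0, 0], [0, 0, -105], 1],
  [[0, 0, 0], [0, 0, -155], 1],
])

```text
time_s: 17.05
position: [0.5464, -0.1784, 0.2254]
tcp_rot: [-0.0, 0.998, 0.07, -0.001]
ft_force: [1.0, -0.8, -0.8]
grip_width: 1.001
```

Run:
```python
from plan import *; from meas import *
show(); np.set_printoptions(precision=4,suppress=True)
T=arm.snapshot("top")
c,y,k=tray(T,(125,150,195,212)); print("tray",c,np.degrees(y).round(2),"err",np.round(k,1))
y=np.degrees(y)-90
plan([((c[0],c[1],.12),down(y),1.,2),((c[0],c[1],.06),down(y),1.,1,5)])
```

```text
t 17.05 pos [ 0.5464 -0.1784  0.2254] toolx yaw 8.08 toolz [-0.001  0.001 -1.   ] F [ 1.  -0.8 -0.8] grip 1.001 j [-0.44  0.29  1.56  0.    1.29 -0.58]
tray [0.5937 0.3165] 63.24 err [-1.1  0.3]
[[[0.0,0.0,0.011],[2.0,-8.7,2.0],1.0],[[0.0,-0.001,0.043],[7.9,-34.8,8.0],1.0],[[0.001,-0.002,0.087],[15.8,-69.5,16.0],1.0],[[0.001,-0.003,0.13],[23.7,-104.3,24.1],1.0],[[0.001,-0.004,0.174],[31.7,-139.1,32.1],1.0],[[0.002,-0.006,0.217],[39.6,-173.9,40.1],1.0],[[0.002,-0.007,0.261],[47.5,-208.6,48.1],1.0],[[0.002,-0.008,0.304],[55.4,-243.4,56.2],1.0]]
[[[0.0,-0.001,0.044],[-2.8,-35.6,8.0],1.0],[[0.001,-0.002,0.087],[-5.6,-71.1,16.1],1.0],[[0.001,-0.003,0.13],[-8.4,-106.6,24.2],1.0],[[0.001,-0.004,0.174],[-11.2,-142.2,32.3],1.0],[[0.002,-0.005,0.217],[-14.0,-177.7,40.3],1.0],[[0.002,-0.007,0.261],[-16.8,-213.3,48.4],1.0],[[0.002,-0.007,0.293],[-18.9,-239.9,54.5],1.0],[[0.002,-0.008,0.304],[-19.6,-248.8,56.5],1.0]]
[[[0.0,0.0,0.0],[0.0,0.0,6.4],1.0],[[0.0,0.0,0.0],[0.0,0.0,22.0],1.0],[[0.0,0.0,0.0],[0.0,0.0,38.0],1.0],[[0.0,0.0,0.0],[0.0,0.0,53.6],1.0],[[0.0,0.0,0.0],[0.1,-0.1,60.0],1.0],[[0.0,0.0,0.0],[0.1,-0.1,60.0],1.0],[[0.0,0.0,0.0],[0.1,-0.1,60.0],1.0],[[0.0,0.0,0.0],[0.1,-0.1,60.0],1.0]]
```

Emit:
drive_tool([
  [[0, 0, 0.011], [2, -9, 0], 1],
  [[0, 0, 0.043], [8, -35, 0], 1],
  [[0, 0, 0.087], [16, -70, 0], 1],
  [[0, 0, 0.13], [24, -104, 0], 1],
  [[0, 0, 0.174], [32, -139, 0], 1],
  [[0, 0, 0.217], [40, -174, 10], 1],
  [[0, 0, 0.261], [47, -209, 25], 1],
  [[0, 0, 0.304], [55, -243, 40], 1],
])

```text
time_s: 17.9
position: [0.566, 0.0717, 0.1824]
tcp_rot: [-0.0, 0.997, -0.082, -0.001]
ft_force: [0.5, -0.8, 0.4]
grip_width: 0.998
```

Emit:
drive_tool([
  [[0, 0, 0.044], [-3, -36, 15], 1],
  [[0, 0, 0.087], [-6, -71, 30], 1],
  [[0, 0, 0.13], [-8, -107, 43], 1],
  [[0, 0, 0.174], [-11, -142, 53], 1],
  [[0, 0, 0.217], [-14, -178, 60], 1],
  [[0, 0, 0.261], [-17, -213, 66], 1],
  [[0, 0, 0.293], [-19, -240, 71], 1],
  [[0, 0, 0.304], [-20, -249, 73], 1],
])

```text
time_s: 18.7
position: [0.5863, 0.3213, 0.1088]
tcp_rot: [0.0, 0.973, -0.23, -0.002]
ft_force: [-0.3, 0.4, -0.0]
grip_width: 0.996
```

Emit:
drive_tool([
  [[0, 0, 0], [0, 0, 0], 1],
  [[0, 0, 0], [0, 0, 10], 1],
  [[0, 0, 0], [0, 0, 25], 1],
  [[0, 0, 0], [0, 0, 38], 1],
  [[0, 0, 0], [0, 0, 45], 1],
  [[0, 0, 0], [0, 0, 45], 1],
  [[0, 0, 0], [0, 0, 45], 1],
  [[0, 0, 0], [0, 0, 45], 1],
])

```text
time_s: 19.5
position: [0.5885, 0.3187, 0.067]
tcp_rot: [-0.0, 0.973, -0.231, 0.001]
ft_force: [-0.2, -0.0, 0.3]
grip_width: 0.998
```

Run:
```python
from plan import *
show(); plan([((.5937,.3166,.035),down(63.3-90),1.,1,4)])
```

```text
t 19.5 pos [0.5885 0.3187 0.067 ] toolx yaw -26.76 toolz [ 0.001  0.001 -1.   ] F [-0.2 -0.   0.3] grip 0.998 j [0.39 0.56 1.54 0.   1.04 0.86]
[[[0.0,0.0,0.0],[0.9,-0.1,5.3],1.0],[[-0.001,0.0,-0.001],[2.8,-0.2,16.0],1.0],[[-0.001,-0.001,-0.001],[4.7,-0.3,26.7],1.0],[[-0.001,-0.001,-0.001],[5.6,-0.4,32.1],1.0],[[-0.001,-0.001,-0.001],[5.6,-0.4,32.1],1.0],[[-0.001,-0.001,-0.001],[5.6,-0.4,32.1],1.0],[[-0.001,-0.001,-0.001],[5.6,-0.4,32.1],1.0],[[-0.001,-0.001,-0.001],[5.6,-0.4,32.1],1.0]]
```

Emit:
drive_tool([
  [[0, 0, 0], [3, 0, 4], 1],
  [[0, 0, 0], [5.5, 0, 16], 1],
  [[0, 0, 0], [5.5, 0, 28], 1],
  [[0, 0, 0], [5.5, 0, 32], 0.9],
  [[0, 0, 0], [5.5, 0, 32], 0.7],
  [[0, 0, 0], [5.5, 0, 32], 0.4],
  [[0, 0, 0], [5.5, 0, 32], 0.4],
  [[0, 0, 0], [5.5, 0, 32], 0.4],
])

```text
time_s: 20.3
position: [0.5928, 0.3163, 0.0344]
tcp_rot: [-0.0, 0.973, -0.231, 0.0]
ft_force: [-0.5, 0.1, -1.4]
grip_width: 0.69
```

Run:
```python
from plan import *
show(); p,R,s=cur()
plan([((p[0],p[1],.24),R,.4,1),((.5477,-.1782,.24),down(8.1),.4,2)])
```

```text
t 20.3 pos [0.5928 0.3163 0.0344] toolx yaw -26.75 toolz [ 0.  0. -1.] F [-0.5  0.1 -1.4] grip 0.69 j [0.39 0.59 1.57 0.   0.98 0.85]
[[[0.0,0.0,0.0],[0.0,0.0,-8.6],0.4],[[0.0,0.0,0.0],[0.0,0.0,-34.3],0.4],[[0.0,0.0,0.0],[0.0,0.0,-68.5],0.4],[[0.0,0.0,0.0],[0.0,0.0,-102.8],0.4],[[0.0,0.0,0.0],[0.0,0.0,-137.1],0.4],[[0.0,0.0,0.0],[0.0,0.0,-171.3],0.4],[[0.0,0.0,0.0],[0.0,0.0,-197.0],0.4],[[0.0,0.0,0.0],[0.0,0.0,-205.6],0.4]]
[[[0.0,0.0,-0.011],[3.3,8.2,0.0],0.4],[[0.0,0.0,-0.043],[13.0,33.0,0.0],0.4],[[0.0,0.0,-0.087],[26.1,66.0,0.0],0.4],[[0.0,0.0,-0.13],[39.1,99.0,0.0],0.4],[[0.0,0.0,-0.174],[52.1,131.9,0.0],0.4],[[0.0,0.0,-0.217],[65.1,164.9,0.0],0.4],[[0.0,0.0,-0.261],[78.2,197.9,0.0],0.4],[[0.0,0.0,-0.304],[91.2,230.9,0.0],0.4]]
[[[0.0,0.0,-0.044],[2.5,35.4,-0.1],0.4],[[0.0,0.0,-0.087],[5.1,70.7,-0.1],0.4],[[0.0,0.0,-0.131],[7.7,106.1,-0.1],0.4],[[0.0,0.0,-0.174],[10.2,141.5,-0.1],0.4],[[0.0,0.0,-0.217],[12.8,176.9,-0.1],0.4],[[0.0,0.0,-0.261],[15.3,212.2,-0.1],0.4],[[0.0,0.0,-0.293],[17.2,238.8,-0.1],0.4],[[0.0,0.0,-0.304],[17.9,247.6,-0.1],0.4]]
```

Emit:
drive_tool([
  [[0, 0, 0], [0, 0, -9], 0.4],
  [[0, 0, 0], [0, 0, -34], 0.4],
  [[0, 0, 0], [0, 0, -68], 0.4],
  [[0, 0, 0], [0, 0, -103], 0.4],
  [[0, 0, 0], [0, 0, -137], 0.4],
  [[0, 0, 0], [0, 0, -171], 0.4],
  [[0, 0, 0], [0, 0, -197], 0.4],
  [[0, 0, 0], [0, 0, -212], 0.4],
])

```text
time_s: 21.1
position: [0.5935, 0.3165, 0.2505]
tcp_rot: [-0.002, 0.973, -0.231, 0.002]
ft_force: [0.7, -0.1, -1.3]
grip_width: 0.689
```

Emit:
drive_tool([
  [[0, 0, -0.011], [3, 8, 0], 0.4],
  [[0, 0, -0.043], [13, 33, 0], 0.4],
  [[0, 0, -0.087], [26, 66, 0], 0.4],
  [[0, 0, -0.13], [39, 99, 0], 0.4],
  [[0, 0, -0.174], [52, 132, 0], 0.4],
  [[0, 0, -0.217], [65, 165, 0], 0.4],
  [[0, 0, -0.261], [78, 198, 0], 0.4],
  [[0, 0, -0.304], [91, 231, 0], 0.4],
])

```text
time_s: 21.9
position: [0.5686, 0.0671, 0.2453]
tcp_rot: [0.0, 0.997, -0.08, -0.001]
ft_force: [0.5, 0.1, -1.6]
grip_width: 0.694
```

Emit:
drive_tool([
  [[0, 0, -0.044], [2.5, 35, 0], 0.4],
  [[0, 0, -0.087], [5, 71, 0], 0.4],
  [[0, 0, -0.131], [8, 106, 0], 0.4],
  [[0, 0, -0.174], [10, 141, 0], 0.4],
  [[0, 0, -0.217], [13, 177, 0], 0.4],
  [[0, 0, -0.261], [15, 212, 0], 0.4],
  [[0, 0, -0.293], [17, 239, 0], 0.4],
  [[0, 0, -0.304], [18, 248, 0], 0.4],
])

```text
time_s: 22.7
position: [0.5461, -0.1814, 0.2452]
tcp_rot: [0.0, 0.998, 0.069, -0.001]
ft_force: [-0.2, -0.8, -2.1]
grip_width: 0.693
```

Emit:
drive_tool([
  [[0, 0, 0], [0, 0, 5], 0.4],
  [[0, 0, 0], [0, 0, 25], 0.4],
  [[0, 0, 0], [0, 0, 55], 0.4],
  [[0, 0, 0], [0, 0, 85], 0.4],
  [[0, 0, 0], [0, 0, 110], 0.4],
  [[0, 0, 0], [0, 0, 122], 0.4],
  [[0, 0, 0], [0, 0, 122], 0.4],
  [[0, 0, 0], [0, 0, 122], 0.4],
])

```text
time_s: 23.5
position: [0.5482, -0.1782, 0.1249]
tcp_rot: [0.0, 0.997, 0.071, 0.001]
ft_force: [0.5, 0.2, -1.2]
grip_width: 0.692
```

Run:
```python
from plan import *
show(); plan([((.5470,-.1789,.094),down(8.1),.4,1,6)])
```

```text
t 23.5 pos [ 0.5482 -0.1782  0.1249] toolx yaw 8.12 toolz [ 0.001 -0.    -1.   ] F [ 0.5  0.2 -1.2] grip 0.692 j [-0.44  0.38  1.7   0.    1.06 -0.58]
[[[0.0,0.0,0.0],[-0.1,0.0,2.3],0.4],[[0.0,0.0,0.0],[-0.4,0.2,8.6],0.4],[[0.0,0.0,0.0],[-0.6,0.3,15.4],0.4],[[0.0,-0.001,0.0],[-0.9,0.4,22.3],0.4],[[0.0,-0.001,0.0],[-1.2,0.5,28.6],0.4],[[0.0,-0.001,0.0],[-1.3,0.6,30.9],0.4],[[0.0,-0.001,0.0],[-1.3,0.6,30.9],0.4],[[0.0,-0.001,0.0],[-1.3,0.6,30.9],0.4]]
```

Emit:
drive_tool([
  [[0, 0, 0], [-0.6, 0.4, 4], 0.4],
  [[0, 0, 0], [-1.2, 0.6, 11], 0.4],
  [[0, 0, 0], [-1.2, 0.6, 17], 0.4],
  [[0, 0, 0], [-1.2, 0.6, 22], 0.4],
  [[0, 0, 0], [-1.2, 0.6, 26], 0.4],
  [[0, 0, 0], [-1.2, 0.6, 29], 0.4],
  [[0, 0, 0], [-1.2, 0.6, 31], 0.4],
  [[0, 0, 0], [-1.2, 0.6, 31], 0.4],
])

```text
time_s: 24.3
position: [0.5465, -0.1795, 0.0934]
tcp_rot: [0.0, 0.998, 0.07, 0.0]
ft_force: [0.6, 1.0, -0.1]
grip_width: 0.69
```

Run:
```python
from plan import *
show()
```

```text
t 24.3 pos [ 0.5465 -0.1795  0.0934] toolx yaw 8.08 toolz [ 0. -0. -1.] F [ 0.6  1.  -0.1] grip 0.69 j [-0.44  0.41  1.74  0.    0.99 -0.58]
```

Emit:
drive_tool([
  [[0, 0, 0], [0, 0, 0], 0.8],
  [[0, 0, 0], [0, 0, 0], 1],
  [[0, 0, 0], [0, 0, 0], 1],
  [[0, 0, 0], [0, 0, 0], 1],
  [[0, 0, 0], [0, 0, -15], 1],
  [[0, 0, 0], [0, 0, -55], 1],
  [[0, 0, 0], [0, 0, -105], 1],
  [[0, 0, 0], [0, 0, -155], 1],
])

```text
time_s: 25.1
position: [0.546, -0.1792, 0.2496]
tcp_rot: [-0.0, 0.998, 0.07, -0.0]
ft_force: [1.0, -0.3, -0.4]
grip_width: 1.0
```

Emit:
drive_tool([
  [[0, 0, 0], [0, 0, -45], 1],
  [[0, 0, 0], [0, 0, -90], 0.8],
  [[0, 0, 0], [0, 0, -130], 0.5],
  [[0, 0, 0], [0, 0, -165], 0.3],
  [[0, 0, 0], [0, 0, -188], 0],
  [[0, 0, 0], [0, 0, -195], 0],
  [[0, 0, 0], [0, 0, -195], 0],
  [[0, 0, 0], [0, 0, -195], 0],
])

```text
time_s: 25.9
position: [0.5461, -0.1793, 0.4416]
tcp_rot: [-0.001, 0.998, 0.07, -0.001]
ft_force: [0.5, 0.2, 0.4]
grip_width: 0.008
```

Run:
```python
from plan import *
show()
c=np.array([.5477,-.1782]); a=np.radians(98.08); ex=np.array([np.cos(a),np.sin(a)]); ey=np.array([-ex[1],ex[0]])
P=lambda x,y,z:(*(c+ex*x+ey*y),z)
print(P(-.225,-.006,.44),P(-.14,-.006,.363),ey)
plan([(P(-.225,-.006,.44),down(8.1),0,1),(P(-.225,-.006,.363),down(8.1),0,1,6)])
```

```text
t 25.9 pos [ 0.5461 -0.1793  0.4416] toolx yaw 8.08 toolz [-0.003  0.001 -1.   ] F [0.5 0.2 0.4] grip 0.008 j [-0.44  0.24  1.12  0.    1.79 -0.58]
(np.float64(0.5852654556670918), np.float64(-0.40012304193238646), 0.44) (np.float64(0.5733182262747069), np.float64(-0.315966855529688), 0.363) [-0.99007278 -0.14055564]
[[[0.0,0.0,0.0],[0.3,9.3,0.1],0],[[0.0,0.0,0.0],[1.3,37.4,0.2],0],[[-0.001,0.001,0.0],[2.6,74.7,0.4],0],[[-0.001,0.001,0.0],[3.9,112.1,0.6],0],[[-0.001,0.002,0.0],[5.2,149.4,0.8],0],[[-0.001,0.002,0.0],[6.5,186.8,1.0],0],[[-0.002,0.002,0.0],[7.4,214.8,1.2],0],[[-0.002,0.002,0.0],[7.7,224.1,1.2],0]]
[[[0.0,0.0,0.0],[0.0,0.0,5.7],0],[[0.0,0.0,0.0],[0.0,0.0,21.4],0],[[0.0,0.0,0.0],[0.0,0.0,38.5],0],[[0.0,0.0,0.0],[0.1,0.0,55.6],0],[[0.0,0.0,0.0],[0.1,0.0,71.3],0],[[0.0,0.0,0.0],[0.1,0.0,77.0],0],[[0.0,0.0,0.0],[0.1,0.0,77.0],0],[[0.0,0.0,0.0],[0.1,0.0,77.0],0]]
```

Emit:
drive_tool([
  [[0, 0, 0], [0, 9, -3], 0],
  [[0, 0, 0], [1, 37, -5], 0],
  [[0, 0, 0], [3, 75, -5], 0],
  [[0, 0, 0], [4, 112, -5], 0],
  [[0, 0, 0], [5, 149, -5], 0],
  [[0, 0, 0], [7, 187, -3], 0],
  [[0, 0, 0], [8, 217, 0], 0],
  [[0, 0, 0], [8, 230, 0], 0],
])

```text
time_s: 26.7
position: [0.5865, -0.4096, 0.4396]
tcp_rot: [-0.001, 0.998, 0.069, -0.002]
ft_force: [0.1, 0.2, -0.5]
grip_width: -0.002
```

Emit:
drive_tool([
  [[0, 0, 0], [0, 0, 5], 0],
  [[0, 0, 0], [0, 0, 21], 0],
  [[0, 0, 0], [0, 0, 38], 0],
  [[0, 0, 0], [0, 0, 55], 0],
  [[0, 0, 0], [0, 0, 70], 0],
  [[0, 0, 0], [0, 0, 77], 0],
  [[0, 0, 0], [0, 0, 77], 0],
  [[0, 0, 0], [0, 0, 77], 0],
])

```text
time_s: 27.5
position: [0.5869, -0.4053, 0.3673]
tcp_rot: [0.0, 0.997, 0.071, 0.0]
ft_force: [0.3, -1.1, -0.4]
grip_width: 0.001
```

Run:
```python
from plan import *; from meas import *
show(); np.set_printoptions(precision=4,suppress=True)
d=arm.snapshot("scene"); b=d["color"][120:300,120:300]
T=arm.snapshot("top"); c=T["color"][155:235,255:425]
cv2.imwrite("pics/st.png",np.hstack([cv2.resize(b,(440,440),interpolation=3),cv2.resize(c,(360,169*1),interpolation=3) if 0 else np.vstack([cv2.resize(c,(360,170),interpolation=3),np.zeros((270,360,3),np.uint8)])])[:,:,::-1])
np.savez("top2.npz",**T);np.savez("scene2.npz",**d)
```

```text
t 27.5 pos [ 0.5869 -0.4053  0.3673] toolx yaw 8.12 toolz [ 0.001 -0.    -1.   ] F [ 0.3 -1.1 -0.4] grip 0.001 j [-0.7   0.47  0.94  0.    1.73 -0.84]
```

View pics/st.png

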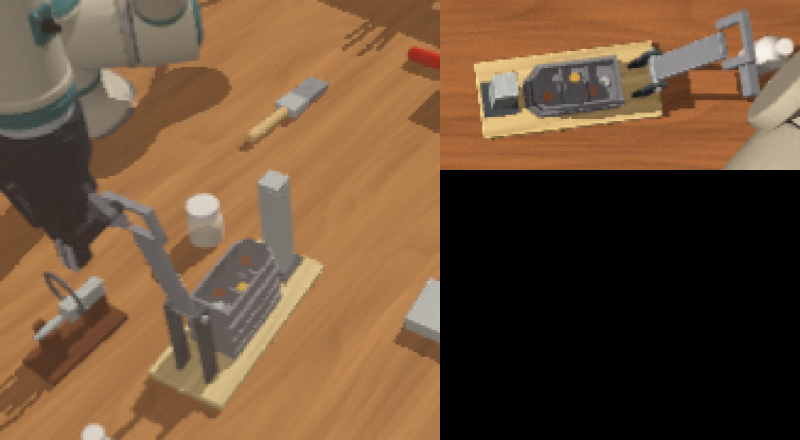

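The picture shows three trays stacked squarely on the boss (left part, (240,290)). The bar still leans back, with the gripper behind its end at (75,240). Now I push the bar over.

Emit:
drive_tool([
  [[0, 0, 0], [0, -10, 4], 0],
  [[0, 0, 0], [0, -25, 5], 0],
  [[0, 0, 0], [0, -40, 5], 0],
  [[0, 0, 0], [0, -52, 5], 0],
  [[0, 0, 0], [0, -62, 5], 0],
  [[0, 0, 0], [0, -72, 5], 0],
  [[0, 0, 0], [0, -82, 5], 0],
  [[0, 0, 0], [0, -92, 5], 0],
])

```text
time_s: 28.4
position: [0.5737, -0.3144, 0.3615]
tcp_rot: [0.0, 0.998, 0.07, 0.0]
ft_force: [0.3, -1.4, 0.0]
grip_width: 0.001
```

Emit:
drive_tool([
  [[0, 0, 0], [0, -10, 0], 0],
  [[0, 0, 0], [0, -20, 0], 0],
  [[0, 0, 0], [0, -30, 0], 0],
  [[0, 0, 0], [0, -40, 0], 0],
  [[0, 0, 0], [0, -50, 0], 0],
  [[0, 0, 0], [0, -60, 0], 0],
  [[0, 0, 0], [0, -66, 0], 0],
  [[0, 0, 0], [0, -66, 0], 0],
])

```text
time_s: 29.2
position: [0.5644, -0.2485, 0.3616]
tcp_rot: [-0.0, 0.997, 0.071, 0.0]
ft_force: [0.4, 0.2, -0.0]
grip_width: -0.001
```

Emit:
drive_tool([
  [[0, 0, 0], [0, 0, -5], 0],
  [[0, 0, 0], [0, 0, -20], 0],
  [[0, 0, 0], [0, 0, -40], 0],
  [[0, 0, 0], [0, 0, -60], 0.2],
  [[0, 0, 0], [0, 5, -65], 0.5],
  [[0, 0, 0], [0, 25, -65], 0.5],
  [[0, 0, 0], [0, 50, -65], 0.5],
  [[0, 0, 0], [0, 80, -60], 0.5],
])

```text
time_s: 30.0
position: [0.5758, -0.3307, 0.4207]
tcp_rot: [0.0, 0.998, 0.071, -0.0]
ft_force: [0.1, -0.7, 0.3]
grip_width: 0.503
```

Run:
```python
from plan import *; from meas import *
show(); np.set_printoptions(precision=4,suppress=True)
d=arm.snapshot("scene"); b=d["color"][120:300,120:300]
cv2.imwrite("pics/bar.png",cv2.resize(b,(440,440),interpolation=3)[:,:,::-1])
T=load("top2.npz")
c,y,k=tray(T,(268,160,325,222),.06); print("top tray",c,np.degrees(y),k)
# pin rest rectangle (dark brown wood), its base edge at z~0..; use original pictures
T=load("top0.npz"); box=(338,232,395,264); I=up(T["color"],box); hsv=cv2.cvtColor(I,cv2.COLOR_RGB2HSV)
g=greymask(I,90)*((hsv[...,2]>120).astype(np.uint8)); P=plane(T,cont(g,box),.06)[:,:2]
w=P.mean(0); print("pin mask rect",cv2.minAreaRect(P.astype(np.float32)), P.min(0),P.max(0))
m=((hsv[...,1]>120)&(hsv[...,2]<95)&(hsv[...,2]>30)).astype(np.uint8)
print("rest rect",cv2.minAreaRect(plane(T,cont(m,box),.012)[:,:2].astype(np.float32)))
```

```text
t 30.0 pos [ 0.5758 -0.3307  0.4207] toolx yaw 8.09 toolz [-0. -0. -1.] F [ 0.1 -0.7  0.3] grip 0.503 j [-0.63  0.39  0.95 -0.    1.81 -0.77]
top tray [ 0.5421 -0.1561] 97.9851730973857 [-36.99560034896995, 2.2440921905555467]
pin mask rect ((0.3948996365070343, -0.305294007062912), (0.020198168233036995, 0.06712915748357773), 0.7881510853767395) [ 0.3849 -0.3388] [ 0.4054 -0.2717]
rest rect ((0.3961249887943268, -0.30253028869628906), (0.05695352330803871, 0.07506430894136429), 0.7810116410255432)
```

View pics/bar.png

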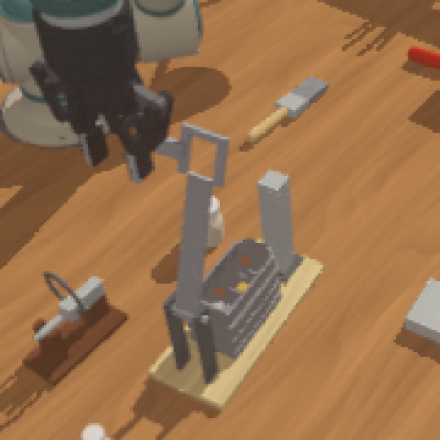

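The bar is past upright and sinking, its frame at (205,155). The pin's direction is −89.2°, from both the pin mask and the rest mask. I go to the pin with the tool leaned 12° back off the ring.

Run:
```python
from plan import *
R=down(.8,-12); print(R.as_matrix()[:,2])
plan([((.3948,-.2845,.20),R,.5,2,13),((.3948,-.2845,.0966),R,.5,1,7)])
```

```text
[ 0.0029029  -0.20789142 -0.9781476 ]
[[[-0.005,0.0,0.003],[-3.9,-1.7,5.0],0.5],[[-0.019,-0.001,0.011],[-15.6,-7.0,19.8],0.5],[[-0.037,-0.002,0.022],[-31.2,-14.0,39.6],0.5],[[-0.056,-0.003,0.033],[-46.8,-20.9,59.4],0.5],[[-0.075,-0.003,0.044],[-62.4,-27.9,79.2],0.5],[[-0.094,-0.004,0.056],[-78.0,-34.9,99.0],0.5],[[-0.112,-0.005,0.067],[-93.6,-41.9,118.8],0.5],[[-0.131,-0.006,0.078],[-109.2,-48.8,138.6],0.5]]
[[[-0.019,-0.001,0.011],[-16.1,-8.3,18.9],0.5],[[-0.038,-0.002,0.022],[-32.1,-16.6,37.8],0.5],[[-0.056,-0.003,0.033],[-48.2,-24.9,56.7],0.5],[[-0.07,-0.003,0.042],[-60.3,-31.1,70.9],0.5],[[-0.075,-0.003,0.044],[-64.3,-33.1,75.6],0.5],[[-0.075,-0.003,0.044],[-64.3,-33.1,75.6],0.5],[[-0.075,-0.003,0.044],[-64.3,-33.1,75.6],0.5],[[-0.075,-0.003,0.044],[-64.3,-33.1,75.6],0.5]]
[[[0.0,0.0,0.0],[0.0,-1.2,5.5],0.5],[[0.0,0.0,0.0],[0.0,-4.6,21.7],0.5],[[0.0,0.0,0.0],[0.0,-8.7,40.9],0.5],[[0.0,0.0,0.0],[0.0,-12.8,60.2],0.5],[[0.0,0.0,0.0],[0.0,-16.9,79.5],0.5],[[0.0,0.0,0.0],[0.0,-20.4,95.6],0.5],[[0.0,0.0,0.0],[0.0,-21.5,101.1],0.5],[[0.0,0.0,0.0],[0.0,-21.5,101.1],0.5]]
```

Emit:
drive_tool([
  [[-0.005, 0, 0.003], [-4, -2, 5], 0.5],
  [[-0.019, 0, 0.011], [-16, -7, 20], 0.5],
  [[-0.037, -0.002, 0.022], [-31, -14, 40], 0.5],
  [[-0.056, -0.003, 0.033], [-47, -21, 59], 0.5],
  [[-0.075, -0.003, 0.044], [-62, -28, 79], 0.5],
  [[-0.094, -0.004, 0.056], [-78, -35, 99], 0.5],
  [[-0.112, -0.005, 0.067], [-94, -42, 119], 0.5],
  [[-0.131, -0.006, 0.078], [-109, -49, 139], 0.5],
])

```text
time_s: 30.85
position: [0.4592, -0.2948, 0.2807]
tcp_rot: [0.065, 0.997, 0.031, 0.001]
ft_force: [0.7, 0.2, -0.1]
grip_width: 0.503
```

Emit:
drive_tool([
  [[-0.019, -0.001, 0.011], [-16, -8, 19], 0.5],
  [[-0.038, -0.002, 0.022], [-32, -17, 38], 0.5],
  [[-0.056, -0.003, 0.033], [-48, -25, 57], 0.5],
  [[-0.07, -0.003, 0.042], [-60, -31, 71], 0.5],
  [[-0.075, -0.003, 0.044], [-64, -33, 75], 0.5],
  [[-0.075, -0.003, 0.044], [-64, -33, 75], 0.5],
  [[-0.075, -0.003, 0.044], [-64, -33, 75], 0.5],
  [[-0.075, -0.003, 0.044], [-64, -33, 75], 0.5],
])

```text
time_s: 31.65
position: [0.3968, -0.2776, 0.2046]
tcp_rot: [0.103, 0.995, 0.009, 0.004]
ft_force: [-0.4, -0.7, -0.5]
grip_width: 0.493
```

Run:
```python
from plan import *; from meas import *
show(); np.set_printoptions(precision=4,suppress=True)
plan([((.3948,-.2845,.0766),down(.8,-12),.5,1)])
d=arm.snapshot("scene"); T=arm.snapshot("top"); np.savez("top3.npz",**T);np.savez("scene3.npz",**d)
cv2.imwrite("pics/b2.png",np.hstack([cv2.resize(d["color"][160:290,125:265],(432,400),interpolation=3),cv2.resize(T["color"][165:265,260:390][:,:92],(368,400),interpolation=3)])[:,:,::-1])
# post top, brightest grey at z .1735, from first picture
T=load("top0.npz"); 
for n in("top0.npz","top3.npz"):
    T=load(n); box=(272,182,296,214); I=up(T["color"],box,8); hsv=cv2.cvtColor(I,cv2.COLOR_RGB2HSV)
    m=((hsv[...,1]<50)&(hsv[...,2]>165)).astype(np.uint8)
    P=plane(T,cont(m,box,8),.1735)[:,:2].astype(np.float32); print("post",cv2.minAreaRect(P))
```

```text
t 31.65 pos [ 0.3968 -0.2776  0.2046] toolx yaw 1.1 toolz [ 0.009 -0.206 -0.979] F [-0.4 -0.7 -0.5] grip 0.493 j [-0.64  0.12  1.86 -0.19  1.03 -0.57]
[[[0.0,0.0,0.0],[-0.1,-0.8,5.3],0.5],[[0.0,-0.001,0.001],[-0.5,-3.3,21.1],0.5],[[-0.001,-0.002,0.001],[-0.9,-6.5,42.2],0.5],[[-0.001,-0.003,0.002],[-1.4,-9.8,63.3],0.5],[[-0.001,-0.004,0.003],[-1.9,-13.1,84.5],0.5],[[-0.002,-0.005,0.003],[-2.4,-16.4,105.6],0.5],[[-0.002,-0.006,0.004],[-2.7,-18.8,121.4],0.5],[[-0.002,-0.007,0.004],[-2.8,-19.6,126.7],0.5]]
post ((0.5295054912567139, -0.07588297128677368), (0.036840833723545074, 0.038124099373817444), 11.661225318908691)
post ((0.533495306968689, -0.0764431357383728), (0.03070874884724617, 0.03534639999270439), 9.998201370239258)
```

View pics/b2.png

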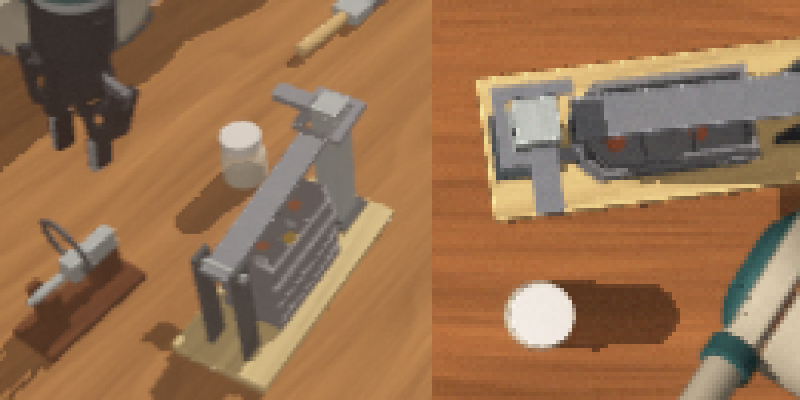

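The bar is down over the post (left part, (325,120)) with the saddle towards the robot. The post measures (0.5335, −0.079) from its top face, which agrees with the carrier fit. Next I descend to the pin in a correctable way.

Run:
```python
from plan import *
show(); plan([((.3948,-.2845,.0966),down(.8,-12),.5,1,6)])
```

```text
t 31.75 pos [ 0.3965 -0.2774  0.2043] toolx yaw 1.09 toolz [ 0.009 -0.205 -0.979] F [ 0.2 -0.6  0. ] grip 0.498 j [-0.64  0.12  1.86 -0.19  1.03 -0.57]
[[[0.0,0.0,0.0],[-0.2,-1.1,7.9],0.5],[[-0.001,-0.002,0.001],[-0.7,-4.2,29.7],0.5],[[-0.001,-0.003,0.002],[-1.2,-7.6,53.4],0.5],[[-0.002,-0.004,0.003],[-1.7,-11.0,77.2],0.5],[[-0.002,-0.005,0.004],[-2.2,-14.1,99.0],0.5],[[-0.003,-0.006,0.004],[-2.4,-15.2,106.9],0.5],[[-0.003,-0.006,0.004],[-2.4,-15.2,106.9],0.5],[[-0.003,-0.006,0.004],[-2.4,-15.2,106.9],0.5]]
```

Emit:
drive_tool([
  [[0, 0, 0], [0, -1, 8], 0.5],
  [[0, -0.002, 0.001], [-1, -4, 30], 0.5],
  [[-0.001, -0.003, 0.002], [-1, -8, 53], 0.5],
  [[-0.002, -0.004, 0.003], [-2, -11, 77], 0.5],
  [[-0.002, -0.005, 0.004], [-2, -14, 99], 0.5],
  [[-0.003, -0.006, 0.004], [-2.4, -15.2, 107], 0.5],
  [[-0.003, -0.006, 0.004], [-2.4, -15.2, 107], 0.5],
  [[-0.003, -0.006, 0.004], [-2.4, -15.2, 107], 0.5],
])

```text
time_s: 32.55
position: [0.3942, -0.2841, 0.0963]
tcp_rot: [0.105, 0.994, 0.007, 0.0]
ft_force: [-0.4, -0.1, 0.6]
grip_width: 0.495
```

Run:
```python
from plan import *; from meas import *
show(); plan([((.3948,-.2845,.0766),down(.8,-12),.5,1,4)])
d=arm.snapshot("scene")
cv2.imwrite("pics/p1.png",cv2.resize(d["color"][205:275,120:190],(600,600),interpolation=3)[:,:,::-1])
```

```text
t 32.55 pos [ 0.3942 -0.2841  0.0963] toolx yaw 0.8 toolz [ 0.002 -0.208 -0.978] F [-0.4 -0.1  0.6] grip 0.495 j [-0.65  0.26  2.02 -0.24  0.75 -0.5 ]
[[[0.0,0.0,0.0],[0.1,-0.6,3.2],0.5],[[0.0,0.0,0.0],[0.3,-1.9,9.7],0.5],[[0.0,0.001,0.0],[0.5,-3.1,16.1],0.5],[[0.0,0.001,0.0],[0.6,-3.7,19.3],0.5],[[0.0,0.001,0.0],[0.6,-3.7,19.3],0.5],[[0.0,0.001,0.0],[0.6,-3.7,19.3],0.5],[[0.0,0.001,0.0],[0.6,-3.7,19.3],0.5],[[0.0,0.001,0.0],[0.6,-3.7,19.3],0.5]]
```

View pics/p1.png

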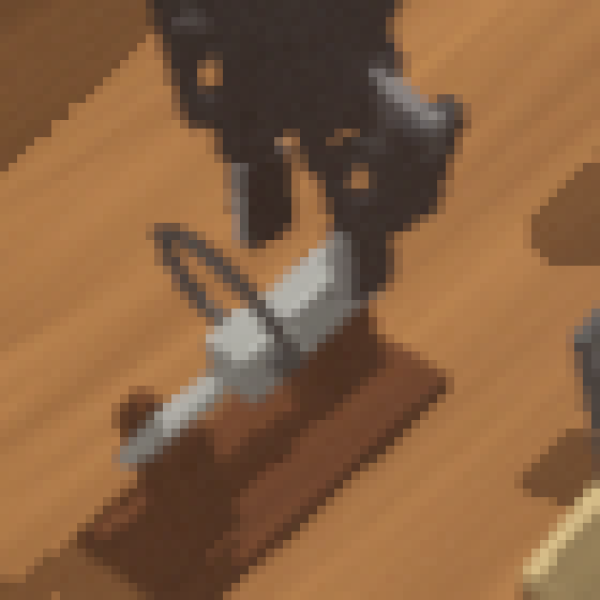

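The fingers straddle the tab (tab end at (345,240)), and the ring at (165,235) is clear of the gripper's body. I descend and grip.

Emit:
drive_tool([
  [[0, 0, 0], [0, -1, 3], 0.5],
  [[0, 0, 0], [0.5, -2, 10], 0.5],
  [[0, 0, 0], [0.5, -3, 16], 0.5],
  [[0, 0, 0], [0.5, -3.7, 19.3], 0.4],
  [[0, 0, 0], [0.5, -3.7, 19.3], 0.2],
  [[0, 0, 0], [0.5, -3.7, 19.3], 0],
  [[0, 0, 0], [0.5, -3.7, 19.3], 0],
  [[0, 0, 0], [0.5, -3.7, 19.3], 0],
], grip_force=70)

```text
time_s: 33.4
position: [0.3939, -0.284, 0.076]
tcp_rot: [0.104, 0.995, 0.007, -0.0]
ft_force: [0.2, 1.1, -1.9]
grip_width: 0.17
```

Run:
```python
from plan import *; from meas import *
show(); p,R,s=cur()
np.savez("grip.npz",p=p,m=R.as_matrix())
plan([((p[0],p[1],.20),R,0,1)])
```

```text
t 33.4 pos [ 0.3939 -0.284   0.076 ] toolx yaw 0.78 toolz [ 0.001 -0.207 -0.978] F [ 0.2  1.1 -1.9] grip 0.17 j [-0.65  0.29  2.04 -0.26  0.7  -0.48]
[[[0.0,0.0,0.0],[0.0,1.1,-5.1],0],[[0.0,0.0,0.0],[0.0,4.3,-20.2],0],[[0.0,0.0,0.0],[-0.1,8.6,-40.5],0],[[0.0,0.0,0.0],[-0.1,12.8,-60.7],0],[[0.0,0.0,0.0],[-0.2,17.1,-80.9],0],[[0.0,0.0,0.0],[-0.2,21.4,-101.1],0],[[0.0,0.0,0.0],[-0.2,24.6,-116.3],0],[[0.0,0.0,0.0],[-0.2,25.7,-121.4],0]]
```

Emit:
drive_tool([
  [[0, 0, 0], [0, 1, -5], 0],
  [[0, 0, 0], [0, 4, -20], 0],
  [[0, 0, 0], [0, 9, -40], 0],
  [[0, 0, 0], [0, 13, -61], 0],
  [[0, 0, 0], [0, 17, -81], 0],
  [[0, 0, 0], [0, 21, -101], 0],
  [[0, 0, 0], [0, 25, -116], 0],
  [[0, 0, 0], [0, 26, -121], 0],
])

```text
time_s: 34.2
position: [0.3951, -0.2851, 0.202]
tcp_rot: [0.105, 0.994, 0.007, 0.002]
ft_force: [0.8, -0.1, -2.4]
grip_width: 0.171
```

Run:
```python
from plan import *; from meas import *
show()
plan([((.40,-.0978,.195),down(98.1,-12),0,2,15)])
```

```text
t 34.2 pos [ 0.3951 -0.2851  0.202 ] toolx yaw 0.8 toolz [ 0.004 -0.21  -0.978] F [ 0.8 -0.1 -2.4] grip 0.171 j [-0.65  0.13  1.86 -0.19  1.03 -0.58]
[[[0.0,0.007,-0.032],[0.1,-3.5,-0.6],0],[[0.0,0.027,-0.128],[0.6,-14.2,-2.5],0],[[0.0,0.054,-0.256],[1.2,-28.4,-5.0],0],[[0.001,0.082,-0.383],[1.7,-42.6,-7.5],0],[[0.001,0.109,-0.511],[2.3,-56.8,-10.0],0],[[0.001,0.136,-0.639],[2.9,-71.0,-12.5],0],[[0.001,0.163,-0.767],[3.5,-85.1,-15.0],0],[[0.002,0.19,-0.894],[4.0,-99.3,-17.4],0]]
[[[0.0,0.027,-0.128],[11.8,-8.2,-1.2],0],[[0.0,0.054,-0.256],[23.6,-16.5,-2.4],0],[[0.0,0.082,-0.384],[35.3,-24.8,-3.7],0],[[0.0,0.109,-0.512],[47.1,-33.0,-4.9],0],[[0.001,0.136,-0.639],[58.8,-41.3,-6.1],0],[[0.001,0.156,-0.735],[67.6,-47.5,-7.0],0],[[0.001,0.163,-0.767],[70.6,-49.6,-7.3],0],[[0.001,0.163,-0.767],[70.6,-49.6,-7.3],0]]
```

Emit:
drive_tool([
  [[0, 0.007, -0.032], [0, -4, -1], 0],
  [[0, 0.027, -0.128], [1, -14, -2], 0],
  [[0, 0.054, -0.256], [1, -28, -5], 0],
  [[0, 0.082, -0.383], [2, -43, -7], 0],
  [[0, 0.109, -0.511], [2, -57, -10], 0],
  [[0, 0.136, -0.639], [3, -71, -12], 0],
  [[0, 0.163, -0.767], [3, -85, -15], 0],
  [[0, 0.19, -0.894], [4, -99, -17], 0],
])

```text
time_s: 35.0
position: [0.396, -0.183, 0.1953]
tcp_rot: [0.092, 0.888, 0.448, 0.046]
ft_force: [-0.3, 0.2, -2.5]
grip_width: 0.17
```

Emit:
drive_tool([
  [[0, 0.027, -0.128], [12, -8, -1], 0],
  [[0, 0.054, -0.256], [24, -16, -2], 0],
  [[0, 0.082, -0.384], [35, -25, -4], 0],
  [[0, 0.109, -0.512], [47, -33, -5], 0],
  [[0, 0.136, -0.639], [59, -41, -6], 0],
  [[0, 0.156, -0.735], [68, -47, -7], 0],
  [[0, 0.163, -0.767], [71, -50, -7], 0],
  [[0, 0.163, -0.767], [71, -50, -7], 0],
])

```text
time_s: 35.8
position: [0.3983, -0.0964, 0.1918]
tcp_rot: [0.067, 0.652, 0.751, 0.078]
ft_force: [0.1, -0.1, -3.2]
grip_width: 0.166
```

Run:
```python
from plan import *; from meas import *
show()
plan([((.402,-.0978,.172),down(98.1,-12),0,1,5)])
```

```text
t 35.8 pos [ 0.3983 -0.0964  0.1918] toolx yaw 98.12 toolz [ 0.202  0.03  -0.979] F [ 0.1 -0.1 -3.2] grip 0.166 j [-0.52 -0.02  2.05  0.16  0.95 -2.31]
[[[0.0,0.0,0.0],[-0.2,-0.1,2.1],0],[[-0.001,-0.001,0.0],[-0.7,-0.2,7.4],0],[[-0.002,-0.001,0.0],[-1.2,-0.4,12.7],0],[[-0.003,-0.001,0.0],[-1.7,-0.6,17.9],0],[[-0.003,-0.002,0.0],[-1.9,-0.6,20.1],0],[[-0.003,-0.002,0.0],[-1.9,-0.6,20.1],0],[[-0.003,-0.002,0.0],[-1.9,-0.6,20.1],0],[[-0.003,-0.002,0.0],[-1.9,-0.6,20.1],0]]
```

Emit:
drive_tool([
  [[0, 0, 0], [0, 0, 2], 0],
  [[0, 0, 0], [-1, 0, 7], 0],
  [[-0.002, -0.001, 0], [-1, 0, 13], 0],
  [[-0.003, -0.001, 0], [-2, -0.5, 18], 0],
  [[-0.003, -0.002, 0], [-2, -0.5, 20], 0],
  [[-0.003, -0.002, 0], [-2, -0.5, 20], 0],
  [[-0.003, -0.002, 0], [-2, -0.5, 20], 0],
  [[-0.003, -0.002, 0], [-2, -0.5, 20], 0],
])

```text
time_s: 36.6
position: [0.4033, -0.0986, 0.173]
tcp_rot: [0.07, 0.652, 0.751, 0.079]
ft_force: [0.8, -0.4, -2.9]
grip_width: 0.169
```

Run:
```python
from plan import *; from meas import *
show(); d=arm.snapshot("scene"); T=arm.snapshot("top"); np.savez("top4.npz",**T);np.savez("scene4.npz",**d)
a=cv2.resize(d["color"][165:250,165:265],(500,425),interpolation=3); b=cv2.resize(T["color"][180:265,260:320],(300,425),interpolation=3)
cv2.imwrite("pics/ins.png",np.hstack([a,b])[:,:,::-1])
c=np.array([.5477,-.1782]); an=np.radians(98.08); ex=np.array([np.cos(an),np.sin(an)]); ey=np.array([-ex[1],ex[0]])
p,R,s=cur(); print("TCP in carrier mm",((p[:2]-c)@ex*1e3).round(1),((p[:2]-c)@ey*1e3).round(1))
# expected pin tip / origin pixel positions
for L,n in((-.096,"tip"),(-.048,"sh")):
    X=np.array([*(p[:2]+ey*L),p[2]-.016]); print(n,X.round(4),"scene",(proj(d,X)[0]-[165,165])*5,"top",(proj(T,X)[0]-[260,180])*5)
X=np.array([*(c+ex*.1+ey*.015),.156]); print("hole scene",(proj(d,X)[0]-[165,165])*5,"top",(proj(T,X)[0]-[260,180])*5)
```

```text
t 36.6 pos [ 0.4033 -0.0986  0.173 ] toolx yaw 98.06 toolz [ 0.208  0.028 -0.978] F [ 0.8 -0.4 -2.9] grip 0.169 j [-0.51  0.01  2.08  0.16  0.89 -2.32]
TCP in carrier mm 99.1 131.8
tip [ 0.4983 -0.0851  0.157 ] scene [280.92844709 143.43366327] top [137.91541629 141.21486717]
sh [ 0.4508 -0.0918  0.157 ] scene [218.04281841 120.08043358] top [149.65761593 229.70278411]
hole scene [309.62107709 154.1662299 ] top [131.13474505 103.45677045]
```

View pics/ins.png

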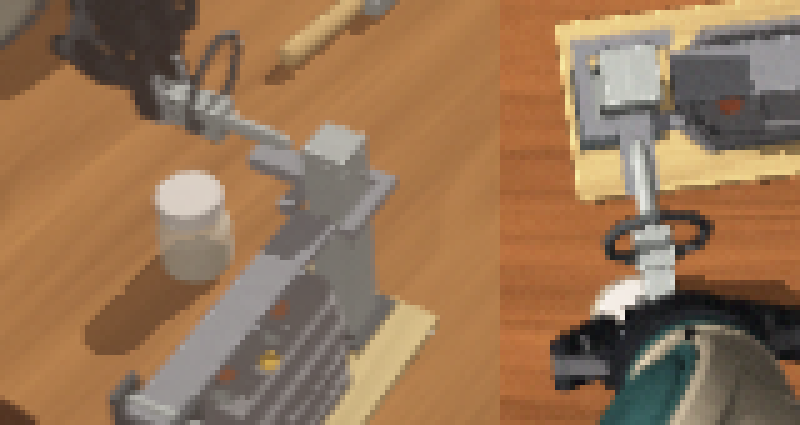

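The tip is at (290,147) in the left part and (640,140) in the right part, level and in line with the hole. I go in slowly, checking the forces.

```bash
cat > car.py <<'E'
import numpy as np
c=np.array([.5477,-.1782]); an=np.radians(98.08); ex=np.array([np.cos(an),np.sin(an)]); ey=np.array([-ex[1],ex[0]])
P=lambda x,y,z:np.array([*(c+ex*x+ey*y),z])
inv=lambda p:np.array([(p[:2]-c)@ex*1e3,(p[:2]-c)@ey*1e3,p[2]*1e3]).round(1)
E
python3 - <<'E'
from plan import *; from car import *
plan([(P(.1,.100,.1722),down(98.08,-12),0,1,7)])
E
```

```text
[[[0.0,0.0,0.0],[0.0,1.7,0.4],0],[[0.0,0.0,0.0],[0.2,6.6,1.6],0],[[0.001,0.001,0.0],[0.4,12.5,3.0],0],[[0.001,0.001,0.0],[0.5,18.4,4.5],0],[[0.002,0.001,0.0],[0.7,24.3,5.9],0],[[0.002,0.002,0.0],[0.8,29.3,7.1],0],[[0.002,0.002,0.0],[0.9,30.9,7.5],0],[[0.002,0.002,0.0],[0.9,30.9,7.5],0]]
```

Emit:
drive_tool([
  [[0, 0, 0], [0.5, 2, 0.5], 0],
  [[0, 0, 0], [0.9, 7, 2], 0],
  [[0, 0, 0], [0.9, 12, 3], 0],
  [[0, 0, 0], [0.9, 18, 4.5], 0],
  [[0, 0, 0], [0.9, 24, 6], 0],
  [[0, 0, 0], [0.9, 29, 7], 0],
  [[0, 0, 0], [0.9, 31, 7.5], 0],
  [[0, 0, 0], [0.9, 31, 7.5], 0],
])

```text
time_s: 37.5
position: [0.4349, -0.0931, 0.1719]
tcp_rot: [0.069, 0.652, 0.751, 0.079]
ft_force: [0.0, -0.0, -3.4]
grip_width: 0.172
```

Run:
```python
from plan import *; from car import *
show(); p,R,s=cur(); print(inv(p), s["torque"])
plan([(P(.1,.066,.1722),down(98.08,-12),0,1,7)])
```

```text
t 37.5 pos [ 0.4349 -0.0931  0.1719] toolx yaw 98.09 toolz [ 0.207  0.028 -0.978] F [ 0.  -0.  -3.4] grip 0.172 j [-0.46  0.06  2.03  0.15  0.88 -2.26]
[100.1  99.7 171.9] [-0.10921487  0.24549678 -0.01526612]
[[[0.0,0.0,0.0],[0.0,1.8,0.4],0],[[0.0,0.0,0.0],[0.0,7.1,1.4],0],[[0.001,0.0,0.0],[-0.1,13.4,2.7],0],[[0.001,0.001,0.0],[-0.1,19.7,4.0],0],[[0.001,0.001,0.0],[-0.1,26.0,5.3],0],[[0.001,0.001,0.0],[-0.1,31.3,6.4],0],[[0.001,0.001,0.0],[-0.1,33.1,6.8],0],[[0.001,0.001,0.0],[-0.1,33.1,6.8],0]]
```

No contact force with the tip in the hole. Continue in.

Emit:
drive_tool([
  [[0, 0, 0], [0, 2, 0.4], 0],
  [[0, 0, 0], [0, 7, 1.5], 0],
  [[0, 0, 0], [0, 13, 2.7], 0],
  [[0, 0, 0], [0, 19, 4], 0],
  [[0, 0, 0], [0, 24, 5], 0],
  [[0, 0, 0], [0, 28, 5.8], 0],
  [[0, 0, 0], [0, 31, 6.4], 0],
  [[0, 0, 0], [0, 31, 6.4], 0],
])

```text
time_s: 38.3
position: [0.4663, -0.0887, 0.1722]
tcp_rot: [0.07, 0.652, 0.751, 0.079]
ft_force: [0.0, -0.4, -2.7]
grip_width: 0.169
```

Run:
```python
from plan import *; from car import *
show(); p,R,s=cur(); print(inv(p), s["torque"])
print(R.inv().apply(np.array([*(-ey),0])))
```

```text
t 38.3 pos [ 0.4663 -0.0887  0.1722] toolx yaw 98.08 toolz [ 0.208  0.028 -0.978] F [ 0.  -0.4 -2.7] grip 0.169 j [-0.41  0.1   1.98  0.14  0.88 -2.21]
[100.1  68.  172.2] [-0.06421566  0.25309075  0.02381645]
[-4.50166522e-05  9.77788337e-01  2.09594765e-01]
```

Emit:
drive_tool([
  [[0, 0, 0], [0, 1, 0.2], 0],
  [[0, 0, 0], [0, 2, 0.4], 0],
  [[0, 0, 0], [0, 3, 0.6], 0],
  [[0, 0, 0], [0, 4, 0.8], 0],
  [[0, 0, 0], [0, 5, 1], 0],
  [[0, 0, 0], [0, 6, 1.2], 0],
  [[0, 0, 0], [0, 6, 1.2], 0],
  [[0, 0, 0], [0, 6, 1.2], 0],
])

```text
time_s: 39.1
position: [0.469, -0.0879, 0.1714]
tcp_rot: [0.067, 0.652, 0.751, 0.077]
ft_force: [-8.0, -2.4, 0.6]
grip_width: 0.167
```

Run:
```python
from plan import *; from car import *
show(); p,R,s=cur(); print(inv(p), s["torque"])
```

```text
t 39.1 pos [ 0.469  -0.0879  0.1714] toolx yaw 98.12 toolz [ 0.201  0.028 -0.979] F [-8.  -2.4  0.6] grip 0.167 j [-0.41  0.11  1.97  0.14  0.89 -2.2 ]
[100.5  65.2 171.4] [-0.46417325  1.23282073 -0.14678352]
```

The shoulder met the post at carrier y 65.2 with about 8 N, so the pin is home. Relax, open and withdraw along the tool axis.

Emit:
drive_tool([
  [[0, 0, 0], [0, -1.5, -0.3], 0],
  [[0, 0, 0], [0, -1.5, -0.3], 0.25],
  [[0, 0, 0], [0, -1.5, -0.3], 0.4],
  [[0, 0, 0], [0, -1.5, -0.3], 0.4],
  [[0, 0, 0], [0, -1.5, -0.3], 0.4],
  [[0, 0, 0], [0, -1.5, -10], 0.4],
  [[0, 0, 0], [0, -1.5, -30], 0.4],
  [[0, 0, 0], [0, -1.5, -60], 0.4],
])

```text
time_s: 39.9
position: [0.4571, -0.0894, 0.2306]
tcp_rot: [0.068, 0.652, 0.751, 0.079]
ft_force: [0.8, 0.2, -0.5]
grip_width: 0.4
```

Emit:
drive_tool([
  [[0, 0, 0], [0, -5, -25], 0.4],
  [[0, 0, 0], [0, -15, -40], 0.2],
  [[0, 0, 0], [0, -30, -50], 0],
  [[0, 0, 0], [0, -45, -55], 0],
  [[0, 0, 0], [0, -55, -55], 0],
  [[0, 0, 0], [0, -60, -55], 0],
  [[0, 0, 0], [0, -60, -55], 0],
  [[0, 0, 0], [0, -60, -55], 0],
])

```text
time_s: 40.7
position: [0.3886, -0.0996, 0.2714]
tcp_rot: [0.069, 0.652, 0.751, 0.079]
ft_force: [0.6, 0.1, -0.3]
grip_width: 0.001
```

Run:
```python
from plan import *; from meas import *; from car import *
show(); p,R,s=cur(); print(inv(p))
d=arm.snapshot("scene"); T=arm.snapshot("top")
a=cv2.resize(d["color"][165:250,165:265],(500,425),interpolation=3); b=cv2.resize(T["color"][180:265,260:320],(300,425),interpolation=3)
cv2.imwrite("pics/home.png",np.hstack([a,b])[:,:,::-1])
for n,X in(("tabend",P(.1,.075,.156)),("tip",P(.1,-.033,.156)),("bow open",P(.1,.0166,.228))): print(n,"scene",((proj(d,X)[0]-[165,165])*5).round(),"top",((proj(T,X)[0]-[260,180])*5).round())
```

```text
t 40.7 pos [ 0.3886 -0.0996  0.2714] toolx yaw 98.03 toolz [ 0.207  0.028 -0.978] F [ 0.6  0.1 -0.3] grip 0.001 j [-0.54 -0.1   1.92  0.14  1.17 -2.3 ]
[100.2 146.5 271.4]
tabend scene [230. 125.] top [146. 214.]
tip scene [375. 178.] top [120.  16.]
bow open scene [300.  67.] top [140.  92.]
```

View pics/home.png

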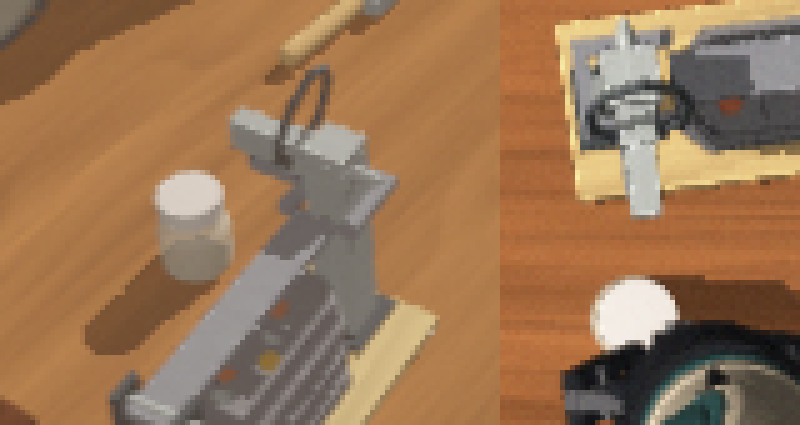

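The pin is home: tab end at (232,120) and (645,214), tip out at (622,22), and the ring stands at (318,70). Now I push the bow over with closed fingers.

Run:
```python
from plan import *; from car import *
R=down(98.08,-12)
plan([(P(.1,.06,.236),R,0,1,7),(P(.1,.015,.231),R,0,1),(P(.1,-.028,.217),R,0,1,7)])
```

```text
[[[0.0,0.0,0.0],[0.0,4.2,2.9],0],[[0.0,0.0,0.0],[0.0,16.5,11.3],0],[[0.001,0.0,0.0],[0.0,31.1,21.4],0],[[0.001,0.001,0.0],[0.0,45.7,31.5],0],[[0.001,0.001,0.0],[-0.1,60.3,41.5],0],[[0.001,0.001,0.0],[-0.1,72.6,50.0],0],[[0.001,0.001,0.0],[-0.1,76.8,52.9],0],[[0.001,0.001,0.0],[-0.1,76.8,52.9],0]]
[[[0.0,0.0,0.0],[0.0,1.8,0.6],0],[[0.0,0.0,0.0],[0.0,7.2,2.4],0],[[0.0,0.0,0.0],[0.0,14.3,4.7],0],[[0.0,0.0,0.0],[0.0,21.5,7.1],0],[[0.0,0.0,0.0],[0.0,28.6,9.5],0],[[0.0,0.0,0.0],[0.0,35.8,11.8],0],[[0.0,0.0,0.0],[0.0,41.2,13.6],0],[[0.0,0.0,0.0],[0.0,43.0,14.2],0]]
[[[0.0,0.0,0.0],[0.0,2.1,1.2],0],[[0.0,0.0,0.0],[0.0,8.4,4.9],0],[[0.0,0.0,0.0],[0.0,15.8,9.2],0],[[0.0,0.0,0.0],[0.0,23.3,13.5],0],[[0.0,0.0,0.0],[0.0,30.7,17.8],0],[[0.0,0.0,0.0],[0.0,37.0,21.4],0],[[0.0,0.0,0.0],[0.0,39.1,22.7],0],[[0.0,0.0,0.0],[0.0,39.1,22.7],0]]
```

Emit:
drive_tool([
  [[0, 0, 0], [0, 4, 3], 0],
  [[0, 0, 0], [0, 17, 11], 0],
  [[0, 0, 0], [0, 31, 21], 0],
  [[0, 0, 0], [0, 46, 31], 0],
  [[0, 0, 0], [0, 60, 41], 0],
  [[0, 0, 0], [0, 73, 50], 0],
  [[0, 0, 0], [0, 77, 53], 0],
  [[0, 0, 0], [0, 77, 53], 0],
])

```text
time_s: 41.6
position: [0.4746, -0.0871, 0.2353]
tcp_rot: [0.069, 0.652, 0.751, 0.079]
ft_force: [-0.5, -0.2, 0.5]
grip_width: 0.005
```

Emit:
drive_tool([
  [[0, 0, 0], [0, 2, 0.6], 0],
  [[0, 0, 0], [0, 7, 2.4], 0],
  [[0, 0, 0], [0, 14, 4.7], 0],
  [[0, 0, 0], [0, 21, 7], 0],
  [[0, 0, 0], [0, 28, 9.5], 0],
  [[0, 0, 0], [0, 35, 12], 0],
  [[0, 0, 0], [0, 41, 13.5], 0],
  [[0, 0, 0], [0, 43, 14], 0],
])

```text
time_s: 42.4
position: [0.518, -0.0809, 0.2303]
tcp_rot: [0.068, 0.652, 0.751, 0.078]
ft_force: [-2.4, -0.3, -2.4]
grip_width: 0.002
```

Run:
```python
from plan import *; from car import *
show(); p,R,s=cur(); print(inv(p))
plan([(P(.1,-.028,.217),down(98.08,-12),0,1,7)])
```

```text
t 42.4 pos [ 0.518  -0.0809  0.2303] toolx yaw 98.1 toolz [ 0.204  0.029 -0.979] F [-2.4 -0.3 -2.4] grip 0.002 j [-0.35  0.12  1.79  0.11  1.04 -2.11]
[100.6  15.7 230.3]
[[[0.0,0.0,0.0],[0.0,2.2,1.2],0],[[0.0,0.0,0.0],[-0.1,8.6,4.7],0],[[-0.001,0.0,0.0],[-0.2,16.2,8.9],0],[[-0.001,0.0,0.0],[-0.3,23.9,13.1],0],[[-0.002,0.0,0.0],[-0.4,31.5,17.3],0],[[-0.002,0.0,0.0],[-0.5,37.9,20.8],0],[[-0.002,0.0,0.0],[-0.6,40.1,22.0],0],[[-0.002,0.0,0.0],[-0.6,40.1,22.0],0]]
```

Contact of about 2.4 N on the bow, as expected. Push on through, then withdraw upward.

Emit:
drive_tool([
  [[0, 0, 0], [0, 3, 1.2], 0],
  [[0, 0, 0], [0, 9, 4.7], 0],
  [[0, 0, 0], [0, 16, 9], 0],
  [[0, 0, 0], [0, 24, 13], 0],
  [[0, 0, 0], [0, 31, 17], 0],
  [[0, 0, 0], [0, 38, 21], 0],
  [[0, 0, 0], [0, 42, 22.5], 0],
  [[0, 0, 0], [0, 42, 22.5], 0],
])

```text
time_s: 43.2
position: [0.5494, -0.0746, 0.2084]
tcp_rot: [0.055, 0.652, 0.753, 0.067]
ft_force: [-24.8, -8.3, -12.9]
grip_width: 0.001
```

Emit:
drive_tool([
  [[0, 0, 0], [0, 0, -10], 0],
  [[0, 0, 0], [0, 0, -35], 0],
  [[0, 0, 0], [0, -10, -65], 0],
  [[0, 0, 0], [0, -40, -80], 0],
  [[0, 0, 0], [0, -80, -85], 0],
  [[0, 0, 0], [0, -120, -80], 0],
  [[0, 0, 0], [0, -150, -75], 0],
  [[0, 0, 0], [0, -160, -75], 0],
])

```text
time_s: 44.0
position: [0.3923, -0.0987, 0.2581]
tcp_rot: [0.07, 0.653, 0.75, 0.08]
ft_force: [0.2, -0.3, -0.1]
grip_width: 0.002
```

Run:
```python
from plan import *; from meas import *; from car import *
show(); p,R,s=cur(); print(inv(p))
d=arm.snapshot("scene"); T=arm.snapshot("top")
a=cv2.resize(d["color"][165:250,165:265],(500,425),interpolation=3); b=cv2.resize(T["color"][170:255,260:320],(300,425),interpolation=3)
cv2.imwrite("pics/ring.png",np.hstack([a,b])[:,:,::-1])
for n,X in(("bow shut",P(.1,-.044,.156)),("tabend",P(.1,.075,.156))): print(n,"scene",((proj(d,X)[0]-[165,165])*5).round(),"top",((proj(T,X)[0]-[260,170])*5).round())
```

```text
t 44.0 pos [ 0.3923 -0.0987  0.2581] toolx yaw 97.96 toolz [ 0.209  0.028 -0.977] F [ 0.2 -0.3 -0.1] grip 0.002 j [-0.53 -0.09  1.94  0.14  1.13 -2.29]
[100.5 142.7 258.1]
bow shut scene [390. 184.] top [117.  46.]
tabend scene [230. 125.] top [146. 264.]
```

View pics/ring.png

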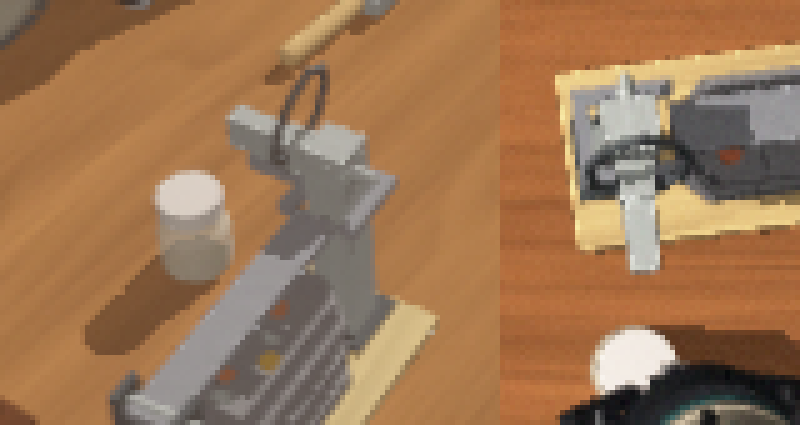

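The ring is still open at (318,70). The finger went through the loop and pulled along it (25 N) instead of turning it. The pin is still in. New approach: grip the bow wire from above with the jaws across it, and carry it along its arc past the snap-over point.

Run:
```python
from plan import *; from car import *
R=down(8.08)
plan([(P(.1,.0166,.32),R,.4,2,14)])
```

```text
[[[0.004,-0.003,0.033],[0.0,2.8,-0.7],0.4],[[0.014,-0.014,0.13],[0.0,11.2,-2.8],0.4],[[0.028,-0.028,0.26],[0.1,22.4,-5.5],0.4],[[0.043,-0.042,0.391],[0.1,33.6,-8.3],0.4],[[0.057,-0.055,0.521],[0.2,44.8,-11.0],0.4],[[0.071,-0.069,0.651],[0.2,56.0,-13.8],0.4],[[0.085,-0.083,0.781],[0.3,67.2,-16.5],0.4],[[0.1,-0.097,0.911],[0.3,78.4,-19.3],0.4]]
[[[0.014,-0.014,0.13],[8.4,6.7,-4.1],0.4],[[0.028,-0.027,0.261],[16.9,13.3,-8.3],0.4],[[0.043,-0.041,0.391],[25.3,20.0,-12.4],0.4],[[0.057,-0.055,0.521],[33.8,26.6,-16.6],0.4],[[0.067,-0.065,0.619],[40.1,31.6,-19.7],0.4],[[0.071,-0.069,0.651],[42.2,33.3,-20.8],0.4],[[0.071,-0.069,0.651],[42.2,33.3,-20.8],0.4],[[0.071,-0.069,0.651],[42.2,33.3,-20.8],0.4]]
```

Emit:
drive_tool([
  [[0.004, -0.003, 0.033], [0, 3, -3], 0.4],
  [[0.014, -0.014, 0.13], [0, 11, -6], 0.4],
  [[0.028, -0.028, 0.26], [0, 22, -9], 0.4],
  [[0.043, -0.042, 0.391], [0, 34, -11], 0.4],
  [[0.057, -0.055, 0.521], [0, 45, -13], 0.4],
  [[0.071, -0.069, 0.651], [0, 56, -15], 0.4],
  [[0.085, -0.083, 0.781], [0, 67, -17], 0.4],
  [[0.1, -0.097, 0.911], [0, 78, -19], 0.4],
], grip_force=40)

```text
time_s: 44.9
position: [0.4689, -0.0883, 0.2943]
tcp_rot: [0.032, 0.922, 0.384, 0.037]
ft_force: [0.7, 0.5, 0.0]
grip_width: 0.398
```

Emit:
drive_tool([
  [[0.014, -0.014, 0.13], [8, 7, -4], 0.4],
  [[0.028, -0.027, 0.261], [17, 13, -8], 0.4],
  [[0.043, -0.041, 0.391], [25, 20, -12], 0.4],
  [[0.057, -0.055, 0.521], [34, 27, -17], 0.4],
  [[0.067, -0.065, 0.619], [40, 32, -20], 0.4],
  [[0.071, -0.069, 0.651], [42, 33, -21], 0.4],
  [[0.071, -0.069, 0.651], [42, 33, -21], 0.4],
  [[0.071, -0.069, 0.651], [42, 33, -21], 0.4],
])

```text
time_s: 45.7
position: [0.5177, -0.0808, 0.3186]
tcp_rot: [-0.0, 0.997, 0.072, -0.001]
ft_force: [-1.2, 0.1, -0.4]
grip_width: 0.403
```

Run:
```python
from plan import *; from car import *; from meas import *
show(); p,R,s=cur(); print(inv(p))
plan([(P(.1,.0166,.245),down(8.08),.4,1,7)])
d=arm.snapshot("scene")
cv2.imwrite("pics/bow.png",cv2.resize(d["color"][155:240,175:260],(560,560),interpolation=3)[:,:,::-1])
```

```text
t 45.7 pos [ 0.5177 -0.0808  0.3186] toolx yaw 8.29 toolz [-0.002  0.001 -1.   ] F [-1.2  0.1 -0.4] grip 0.403 j [-0.29  0.17  1.49  0.    1.48 -0.43]
[100.6  16.  318.6]
[[[0.0,0.0,0.0],[0.0,0.0,4.0],0.4],[[0.0,0.0,0.001],[-0.1,0.2,15.8],0.4],[[0.0,0.001,0.001],[-0.2,0.3,29.8],0.4],[[-0.001,0.001,0.002],[-0.3,0.4,43.8],0.4],[[-0.001,0.001,0.003],[-0.4,0.6,57.8],0.4],[[-0.001,0.002,0.003],[-0.5,0.7,69.6],0.4],[[-0.001,0.002,0.004],[-0.5,0.7,73.6],0.4],[[-0.001,0.002,0.004],[-0.5,0.7,73.6],0.4]]
```

View pics/bow.png

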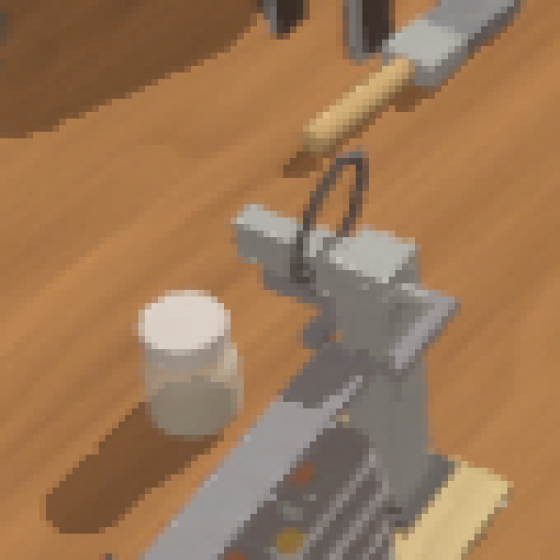

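The fingers at (285,20) and (370,40) bracket the bow at (340,165) below them. Descend and close on the wire.

Emit:
drive_tool([
  [[0, 0, 0], [0, 0, 4], 0.4],
  [[0, 0, 0], [0, 0, 16], 0.4],
  [[0, 0, 0], [0, 0, 30], 0.4],
  [[0, 0, 0], [0, 0, 44], 0.4],
  [[0, 0, 0], [-0.5, 0, 58], 0.4],
  [[0, 0, 0], [-0.5, 0.5, 69], 0.4],
  [[0, 0, 0], [-0.5, 0.5, 73], 0.4],
  [[0, 0, 0], [-0.5, 0.5, 73], 0.4],
])

```text
time_s: 46.55
position: [0.5149, -0.0815, 0.2446]
tcp_rot: [-0.001, 0.997, 0.071, -0.003]
ft_force: [0.0, 0.2, 1.4]
grip_width: 0.403
```

Emit:
drive_tool([
  [[0, 0, 0], [0, 0, 0], 0.3],
  [[0, 0, 0], [0, 0, 0], 0.2],
  [[0, 0, 0], [0, 0, 0], 0.1],
  [[0, 0, 0], [0, 0, 0], 0],
  [[0, 0, 0], [0, 0, 0], 0],
  [[0, 0, 0], [0, 0, 0], 0],
  [[0, 0, 0], [0, 0, 0], 0],
  [[0, 0, 0], [0, 0, 0], 0],
])

```text
time_s: 47.35
position: [0.5155, -0.0816, 0.246]
tcp_rot: [-0.0, 0.997, 0.072, -0.001]
ft_force: [-0.4, 1.2, 4.8]
grip_width: 0.045
```

Run:
```python
from plan import *; from car import *
show(); p,R,s=cur(); print(inv(p))
th=np.linspace(1.4,.5,11)
print([(round(73*(np.cos(t)-np.cos(1.4)),1),round(73*(np.sin(1.4)-np.sin(t)),1)) for t in th])
```

```text
t 47.35 pos [ 0.5155 -0.0816  0.246 ] toolx yaw 8.21 toolz [-0.003  0.001 -1.   ] F [-0.4  1.2  4.8] grip 0.045 j [-0.29  0.2   1.63 -0.    1.31 -0.43]
[100.1  18.3 246. ]
[(np.float64(0.0), np.float64(0.0)), (np.float64(6.4), np.float64(1.4)), (np.float64(12.7), np.float64(3.4)), (np.float64(18.7), np.float64(5.9)), (np.float64(24.5), np.float64(9.0)), (np.float64(30.1), np.float64(12.6)), (np.float64(35.2), np.float64(16.6)), (np.float64(40.0), np.float64(21.1)), (np.float64(44.4), np.float64(26.0)), (np.float64(48.3), np.float64(31.3)), (np.float64(51.7), np.float64(36.9))]
```

The jaws stopped on the wire. Carry it along the arc.

Emit:
drive_tool([
  [[0, 0, 0], [3, 0, 0.5], 0],
  [[0, 0, 0], [6.5, 0, 1.5], 0],
  [[0, 0, 0], [12.5, 0, 3.5], 0],
  [[0, 0, 0], [18.5, 0, 6], 0],
  [[0, 0, 0], [24.5, 0, 9], 0],
  [[0, 0, 0], [30, 0, 12.5], 0],
  [[0, 0, 0], [35, 0, 16.5], 0],
  [[0, 0, 0], [35, 0, 16.5], 0],
])

```text
time_s: 48.15
position: [0.5516, -0.0766, 0.2291]
tcp_rot: [-0.0, 0.997, 0.072, -0.0]
ft_force: [2.9, 0.2, 4.6]
grip_width: 0.047
```

Run:
```python
from plan import *; from car import *
show(); p,R,s=cur(); print(inv(p))
```

```text
t 48.15 pos [ 0.5516 -0.0766  0.2291] toolx yaw 8.22 toolz [-0.     0.001 -1.   ] F [2.9 0.2 4.6] grip 0.047 j [-0.26  0.27  1.59  0.    1.29 -0.41]
[100.1 -18.1 229.1]
```

Emit:
drive_tool([
  [[0, 0, 0], [2.5, 0, 2.3], 0],
  [[0, 0, 0], [5, 0, 4.5], 0],
  [[0, 0, 0], [7, 0, 7], 0],
  [[0, 0, 0], [9, 0, 9.5], 0],
  [[0, 0, 0], [11, 0, 12], 0],
  [[0, 0, 0], [13, 0, 14.7], 0],
  [[0, 0, 0], [15, 0, 17.5], 0],
  [[0, 0, 0], [16.5, 0, 20.3], 0],
])

```text
time_s: 48.95
position: [0.5656, -0.0742, 0.2075]
tcp_rot: [-0.001, 0.997, 0.072, -0.003]
ft_force: [-0.6, -0.1, 0.1]
grip_width: -0.0
```

Run:
```python
from plan import *; from car import *
show(); p,R,s=cur(); print(inv(p))
```

```text
t 48.95 pos [ 0.5656 -0.0742  0.2075] toolx yaw 8.2 toolz [-0.006  0.001 -1.   ] F [-0.6 -0.1  0.1] grip -0.0 j [-0.25  0.3   1.59 -0.    1.25 -0.4 ]
[100.5 -32.4 207.5]
```

The wire left the jaws. Lift clear and check by pixels whether it snapped shut or back.

Emit:
drive_tool([
  [[0, 0, 0], [0, 0, -5], 0],
  [[0, 0, 0], [0, 0, -20], 0],
  [[0, 0, 0], [0, 0, -45], 0],
  [[0, 0, 0], [0, 0, -75], 0],
  [[0, 0, 0], [0, 0, -105], 0],
  [[0, 0, 0], [0, 0, -135], 0],
  [[0, 0, 0], [0, 0, -150], 0],
  [[0, 0, 0], [0, 0, -150], 0],
])

```text
time_s: 49.75
position: [0.5676, -0.0746, 0.3615]
tcp_rot: [0.0, 0.997, 0.072, 0.001]
ft_force: [-0.1, -0.2, 0.2]
grip_width: 0.009
```

Emit:
drive_tool([
  [[0, 0, 0], [-10, 0, 0], 0],
  [[0, 0, 0], [-45, 0, 0], 0],
  [[0, 0, 0], [-90, 0, 0], 0],
  [[0, 0, 0], [-135, 0, 0], 0],
  [[0, 0, 0], [-175, 0, 0], 0],
  [[0, 0, 0], [-205, 0, 0], 0],
  [[0, 0, 0], [-220, 0, 0], 0],
  [[0, 0, 0], [-220, 0, 0], 0],
])

```text
time_s: 50.55
position: [0.347, -0.1055, 0.3586]
tcp_rot: [-0.001, 0.997, 0.071, -0.002]
ft_force: [0.5, 0.2, 0.0]
grip_width: 0.003
```

Run:
```python
from plan import *; from car import *; from meas import *
show(); p,R,s=cur(); print(inv(p))
d=arm.snapshot("scene"); T=arm.snapshot("top"); np.savez("scene5.npz",**d); np.savez("top5.npz",**T)
o=load("scene4.npz") # pin not yet home: no ring here
def dark(im,b): 
    h=cv2.cvtColor(im[b[1]:b[3],b[0]:b[2]],cv2.COLOR_RGB2HSV); return int(((h[...,1]<110)&(h[...,2]<110)).sum())
print("open-ring region dark px",dark(d["color"],(220,177,233,188)))
for n,X in(("tabend",P(.1,.075,.156)),("tip",P(.1,-.033,.156)),("bow shut",P(.1,-.044,.156)),("bow open",P(.1,.0166,.228))):print(n,proj(d,X)[0].round(1),proj(T,X)[0].round(1))
a=cv2.resize(d["color"][165:250,165:265],(500,425),interpolation=3); b=cv2.resize(T["color"][170:255,260:320],(300,425),interpolation=3)
cv2.imwrite("pics/end.png",np.hstack([a,b])[:,:,::-1])
```

```text
t 50.55 pos [ 0.347  -0.1055  0.3586] toolx yaw 8.1 toolz [-0.005  0.001 -1.   ] F [0.5 0.2 0. ] grip 0.003 j [-0.49 -0.1   1.68 -0.    1.56 -0.63]
[100.2 188.5 358.6]
open-ring region dark px 0
tabend [211.1 189.9] [289.2 222.7]
tip [240.  200.7] [283.9 183.2]
bow shut [243.1 201.8] [283.4 179.3]
bow open [224.9 178.3] [288.1 198.4]
```

The standing ring is gone from its open place. I use the last picture to confirm.

View pics/end.png

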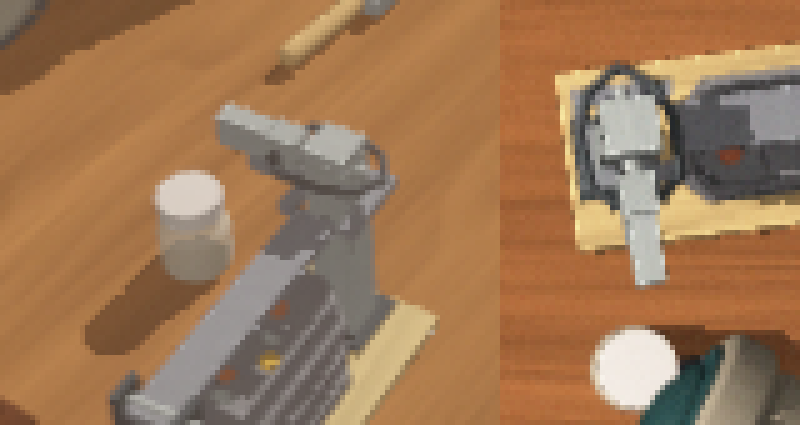

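The ring is shut round the post, but the pin has slid back about 10 mm: the tab end is at (650,284), where 264 means home. I push the tab end forward with closed fingers until the shoulder seats.

Run:
```python
from plan import *; from car import *
R=down(8.08)
print("jar",inv(np.array([.406,-.088,0])))
plan([(P(.099,.125,.25),R,0,1,7),(P(.099,.125,.175),R,0,1,7)])
```

```text
jar [109.2 127.6   0. ]
[[[0.0,0.0,0.0],[3.3,0.0,5.9],0],[[0.0,0.001,0.0],[13.1,0.2,23.3],0],[[-0.001,0.001,0.001],[24.8,0.3,44.0],0],[[-0.001,0.002,0.001],[36.5,0.5,64.7],0],[[-0.001,0.002,0.001],[48.2,0.6,85.4],0],[[-0.002,0.003,0.002],[58.0,0.7,102.8],0],[[-0.002,0.003,0.002],[61.3,0.8,108.7],0],[[-0.002,0.003,0.002],[61.3,0.8,108.7],0]]
[[[0.0,0.0,0.0],[0.0,0.0,4.1],0],[[0.0,0.0,0.0],[0.0,0.0,16.1],0],[[0.0,0.0,0.0],[0.0,0.0,30.4],0],[[0.0,0.0,0.0],[0.0,0.0,44.6],0],[[0.0,0.0,0.0],[0.0,0.0,58.9],0],[[0.0,0.0,0.0],[0.0,0.0,70.9],0],[[0.0,0.0,0.0],[0.0,0.0,75.0],0],[[0.0,0.0,0.0],[0.0,0.0,75.0],0]]
```

Emit:
drive_tool([
  [[0, 0, 0], [3, 0, 6], 0],
  [[0, 0, 0], [13, 0, 23], 0],
  [[0, 0, 0], [25, 0, 44], 0],
  [[0, 0, 0], [36, 0, 65], 0],
  [[0, 0, 0], [48, 0, 85], 0],
  [[0, 0, 0], [58, 0, 103], 0],
  [[0, 0, 0], [61, 0.5, 109], 0],
  [[0, 0, 0], [61, 0.5, 109], 0],
])

```text
time_s: 51.45
position: [0.4094, -0.0971, 0.2485]
tcp_rot: [-0.001, 0.997, 0.072, -0.003]
ft_force: [0.6, 0.1, 1.0]
grip_width: -0.002
```

Emit:
drive_tool([
  [[0, 0, 0], [0, 0, 4], 0],
  [[0, 0, 0], [0, 0, 16], 0],
  [[0, 0, 0], [0, 0, 30], 0],
  [[0, 0, 0], [0, 0, 45], 0],
  [[0, 0, 0], [0, 0, 59], 0],
  [[0, 0, 0], [0, 0, 71], 0],
  [[0, 0, 0], [0, 0, 75], 0],
  [[0, 0, 0], [0, 0, 75], 0],
])

```text
time_s: 52.25
position: [0.4086, -0.0975, 0.1752]
tcp_rot: [-0.001, 0.997, 0.071, -0.002]
ft_force: [-0.2, -0.4, 0.1]
grip_width: 0.0
```

Emit:
drive_tool([
  [[0, 0, 0], [3, 0, 0], 0],
  [[0, 0, 0], [7, 0, 0], 0],
  [[0, 0, 0], [11, 0, 0], 0],
  [[0, 0, 0], [15, 0, 0], 0],
  [[0, 0, 0], [19, 0, 0], 0],
  [[0, 0, 0], [22, 0, 0], 0],
  [[0, 0, 0], [24, 0, 0], 0],
  [[0, 0, 0], [24, 0, 0], 0],
])

```text
time_s: 53.05
position: [0.4327, -0.0939, 0.1748]
tcp_rot: [-0.001, 0.997, 0.072, -0.002]
ft_force: [0.6, 0.4, 0.3]
grip_width: -0.003
```

Run:
```python
from plan import *; from car import *
show(); p,R,s=cur(); print(inv(p))
```

```text
t 53.05 pos [ 0.4327 -0.0939  0.1748] toolx yaw 8.22 toolz [-0.004  0.001 -1.   ] F [0.6 0.4 0.3] grip -0.003 j [-0.37  0.15  1.9  -0.    1.1  -0.51]
[ 99.6 102.  174.8]
```

Emit:
drive_tool([
  [[0, 0, 0], [2, 0, 0], 0],
  [[0, 0, 0], [4, 0, 0], 0],
  [[0, 0, 0], [6, 0, 0], 0],
  [[0, 0, 0], [8, 0, 0], 0],
  [[0, 0, 0], [10, 0, 0], 0],
  [[0, 0, 0], [11, 0, 0], 0],
  [[0, 0, 0], [12, 0, 0], 0],
  [[0, 0, 0], [12, 0, 0], 0],
])

```text
time_s: 53.85
position: [0.4444, -0.0922, 0.1748]
tcp_rot: [-0.001, 0.997, 0.072, -0.002]
ft_force: [-0.7, 0.2, 0.3]
grip_width: 0.0
```

Run:
```python
from plan import *; from car import *; from meas import *
show(); p,R,s=cur(); print(inv(p))
T=arm.snapshot("top"); np.savez("top6.npz",**T)
for n in("top5.npz","top6.npz"):
    c=load(n)["color"]; print(n,[tuple(c[r,289]) for r in range(216,234,2)])
```

```text
t 53.85 pos [ 0.4444 -0.0922  0.1748] toolx yaw 8.21 toolz [-0.004  0.001 -1.   ] F [-0.7  0.2  0.3] grip 0.0 j [-0.36  0.16  1.88 -0.    1.11 -0.5 ]
[ 99.7  90.1 174.8]
top5.npz [(np.uint8(190), np.uint8(192), np.uint8(184)), (np.uint8(189), np.uint8(190), np.uint8(184)), (np.uint8(189), np.uint8(191), np.uint8(186)), (np.uint8(191), np.uint8(193), np.uint8(185)), (np.uint8(193), np.uint8(194), np.uint8(187)), (np.uint8(168), np.uint8(170), np.uint8(163)), (np.uint8(168), np.uint8(102), np.uint8(54)), (np.uint8(180), np.uint8(112), np.uint8(63)), (np.uint8(182), np.uint8(108), np.uint8(60))]
top6.npz [(np.uint8(206), np.uint8(189), np.uint8(163)), (np.uint8(208), np.uint8(189), np.uint8(162)), (np.uint8(206), np.uint8(191), np.uint8(164)), (np.uint8(202), np.uint8(185), np.uint8(157)), (np.uint8(200), np.uint8(184), np.uint8(156)), (np.uint8(200), np.uint8(182), np.uint8(156)), (np.uint8(195), np.uint8(178), np.uint8(152)), (np.uint8(187), np.uint8(171), np.uint8(146)), (np.uint8(177), np.uint8(159), np.uint8(137))]
```

Emit:
drive_tool([
  [[0, 0, 0], [1, 0, 0], 0],
  [[0, 0, 0], [2, 0, 0], 0],
  [[0, 0, 0], [3, 0, 0], 0],
  [[0, 0, 0], [4, 0, 0], 0],
  [[0, 0, 0], [5, 0, 0], 0],
  [[0, 0, 0], [6, 0, 0], 0],
  [[0, 0, 0], [6, 0, 0], 0],
  [[0, 0, 0], [6, 0, 0], 0],
])

```text
time_s: 54.7
position: [0.4464, -0.0917, 0.1747]
tcp_rot: [-0.0, 0.997, 0.072, -0.006]
ft_force: [-11.0, -4.2, 8.0]
grip_width: 0.0
```

Run:
```python
from plan import *; from car import *; from meas import *
show(); p,R,s=cur(); print(inv(p))
```

```text
t 54.7 pos [ 0.4464 -0.0917  0.1747] toolx yaw 8.27 toolz [-0.012 -0.    -1.   ] F [-11.   -4.2   8. ] grip 0.0 j [-0.35  0.17  1.87 -0.    1.12 -0.49]
[ 99.9  88.1 174.7]
```

Hard stop at 12 N, which looks like the shoulder on the post. Back off and measure the tab end.

Emit:
drive_tool([
  [[0, 0, 0], [-6, 0, 0], 0],
  [[0, 0, 0], [-15, 0, 0], 0],
  [[0, 0, 0], [-30, 0, -10], 0],
  [[0, 0, 0], [-45, 0, -40], 0],
  [[0, 0, 0], [-60, 0, -80], 0],
  [[0, 0, 0], [-80, 0, -120], 0],
  [[0, 0, 0], [-100, 0, -160], 0],
  [[0, 0, 0], [-105, 0, -180], 0],
])

```text
time_s: 55.5
position: [0.3465, -0.1069, 0.3588]
tcp_rot: [0.001, 0.997, 0.071, 0.001]
ft_force: [0.3, 0.3, 0.4]
grip_width: -0.001
```

Run:
```python
from plan import *; from car import *; from meas import *
np.set_printoptions(precision=1,suppress=True)
show(); T=arm.snapshot("top"); d=arm.snapshot("scene"); np.savez("top7.npz",**T); np.savez("scene7.npz",**d)
def prof(T,x,ys,z):  # signal along carrier y at carrier x,z in view T (bilinear)
    px=np.array([proj(T,P(x,y,z))[0] for y in ys],np.float32); c=cv2.remap(T["color"],px[:,:1].reshape(1,-1),px[:,1:].reshape(1,-1),cv2.INTER_LINEAR)[0].astype(int)
    return c[:,2]-c[:,0]  # grey ~0, wood very negative
ys=np.arange(.06,.105,.0005)
for n in("top5.npz","top7.npz"):
    r=[]
    for x in(.094,.096,.098,.1,.102,.104,.106):
        s=prof(load(n),x,ys,.168); k=np.where(s>-50)[0]; r.append(ys[k[-1]]*1e3 if len(k) else np.nan)
    print(n,"tab end carrier y (home 75)",np.array(r))
# lateral edges of tab at y=.065, .04
xs=np.arange(.08,.12,.0005)
for y in(.05,.058,.066):
    px=np.array([proj(T,P(x,y,.168))[0] for x in xs],np.float32); c=cv2.remap(T["color"],px[:,:1].reshape(1,-1),px[:,1:].reshape(1,-1),cv2.INTER_LINEAR)[0].astype(int)
    k=np.where(c.min(1)>150)[0]; print("tab x edges at y",y,xs[k[[0,-1]]]*1e3)
# dark ring pixels in top view
h=cv2.cvtColor(T["color"],cv2.COLOR_RGB2HSV)[175:215,270:302]; m=((h[...,1]<110)&(h[...,2]<85))
pp=np.argwhere(m)[:,::-1]+[270,175]; W=plane(T,pp,.156); y=((W[:,:2]-c0)@ey if 0 else (W[:,:2]-np.array([.5477,-.1782]))@ey)*1e3; print("ring farthest y (shut home about -44..-47)",np.sort(y)[:4])
```

```text
t 55.5 pos [ 0.3 -0.1  0.4] toolx yaw 8.16 toolz [ 0. -0. -1.] F [0.3 0.3 0.4] grip -0.001 j [-0.5 -0.1  1.7 -0.   1.6 -0.6]
top5.npz tab end carrier y (home 75) [84.5 85.5 85.5 85.5 85.5 86.  86. ]
top7.npz tab end carrier y (home 75) [75.  75.5 76.  76.  76.5 76.  76. ]
tab x edges at y 0.05 [ 91. 108.]
tab x edges at y 0.058 [ 93. 109.]
tab x edges at y 0.066 [ 93.5 108. ]
ring farthest y (shut home about -44..-47) [-42.1 -41.8 -41.5 -40.1]
```

Run:
```python
from car import *; from meas import *
d=load("scene7.npz")
for th in(0,.15,.3): print(th,proj(d,P(.1,.029-.073*np.cos(th),.156+.073*np.sin(th)))[0].round(1))
g=d["color"].max(2).astype(int); 
print(g[192:208,236:250])
o=load("scene3.npz")["color"].max(2).astype(int); print((g-o)[192:208,236:250])
```

```text
0 [243.1 201.8]
0.15 [242.7 199.2]
0.3 [241.9 196.4]
[[180 176 160 166 167 170 171 171 171 173 177 177 176 174]
 [175 144 109 130 158 168 171 173 175 177 176 176 174 173]
 [158 122 100  90 110 151 172 176 179 175 175 174 175 174]
 [128 137 138 139  88 101 143 176 176 175 174 174 174 173]
 [121 123 144 165 143 106  96 129 163 174 174 174 173 171]
 [122 127 141 176 180 171 123  92 134 175 174 172 171 171]
 [172 178 175 181 177 174 165 105 124 155 173 173 171 168]
 [132 145 163 182 171 165 162 107 124 158 172 171 169 169]
 [127 129 134 144 163 156 150 116 126 159 172 169 167 167]
 [118 117 120 124 131 137 146 102 124 159 167 166 168 166]
 [119 114 124 133 126 129 115  97 109 155 166 168 165 162]
 [115 119 119 127 103  94  89 106 136 168 168 166 163 164]
 [ 87  90  96  90  87  96 126 168 167 169 165 163 165 172]
 [ 90  90 105 121 128 123 157 168 169 166 163 165 172 173]
 [111 108 117 135 117 149 169 169 165 163 165 173 174 170]
 [110 107 108 118 148 169 168 165 163 165 173 174 171 170]]
[[ -1   0  11  16  12   9   4  -1  -1   0   0   0   0   0]
 [  0  -5 -30 -18   7  18  18  10  -1   0   0   0   0   0]
 [  0  -1 -16 -43 -41   2  30  44   0  -1   0   0   1   0]
 [ -2   3   9 -11 -60 -42  22  33   0   0   0   0   0   1]
 [  0  -2   2  16  -2 -19 -36 -46 -12   0  -1   0   1   0]
 [ -3 -10  -8  30  48  45 -41 -83 -42  -1  -1  -1   0   0]
 [ 37  27  25  37  51  20 -11 -73 -54 -20   0   1   0  -1]
 [-18  -6  16  55  30 -11 -15 -70 -51 -15   0  -2  -1   1]
 [-23 -19  -1  18  -3 -23 -28 -59 -47 -14   0   0  -1   0]
 [-30 -26  -5 -29 -48 -41 -29 -72 -48 -13  -1  -1   0  -1]
 [-25 -11  -4 -36 -51 -46 -59 -76 -62 -13   0   0  -1  -2]
 [-17   8 -13 -41 -72 -81 -86 -66 -34   1  -1   0   0  -2]
 [-30 -26 -37 -75 -90 -80 -46  -2   0   0  -2   0  -2   0]
 [-23 -33 -24 -36 -48 -49 -12  -1   0   0   0  -1   0   0]
 [ -9 -14 -12 -20 -55 -19   0   1  -1   0  -1   0   1  -2]
 [-11 -15 -21 -35 -21   0  -1  -1   0  -1  -1   0   0   0]]
```

Run:
```python
from car import *; from meas import *
d=load("scene7.npz"); T=load("top7.npz")
def loop(th,w=.026,zo=.1545,yo=.030):
    a=np.linspace(-np.pi/2,np.pi/2,61); r=(.073-w)+w*np.cos(a); x=.1+w*np.sin(a)
    return np.array([P(xx,yo-rr*np.cos(th),zo+rr*np.sin(th)) for xx,rr in zip(x,r)])
for th in(0,.075,.15,.25):
    for w in (.022,.026):
        q=proj(d,loop(th,w)); i=q[:,0].argmax(); up=q[q[:,1]<q[i,1]]; lo=q[q[:,1]>q[i,1]]
        at=lambda s,c:round(float(s[abs(s[:,0]-c).argmin(),1]),1)
        print(th,w,"right",q[i].round(1),"upper row at col 239",at(up,239),"lower row at col 239",at(lo,239))
m=d["color"].max(2); h=cv2.cvtColor(d["color"],cv2.COLOR_RGB2HSV)
for r in range(190,209): print(r,[int(c) for c in range(218,250) if m[r,c]<105 and h[r,c,1]<130])
```

```text
0 0.022 right [243.8 199.6] upper row at col 239 195.6 lower row at col 239 204.4
0 0.026 right [243.9 199.2] upper row at col 239 194.4 lower row at col 239 204.6
0.075 0.022 right [243.6 198.4] upper row at col 239 194.7 lower row at col 239 203.1
0.075 0.026 right [243.8 197.9] upper row at col 239 193.6 lower row at col 239 203.4
0.15 0.022 right [243.4 197.1] upper row at col 239 193.8 lower row at col 239 201.9
0.15 0.026 right [243.6 196.7] upper row at col 239 192.7 lower row at col 239 202.0
0.25 0.022 right [242.9 195.4] upper row at col 239 192.5 lower row at col 239 199.9
0.25 0.026 right [243.1 194.9] upper row at col 239 191.6 lower row at col 239 200.1
190 []
191 []
192 []
193 []
194 [238, 239]
195 [240, 241]
196 [221, 222, 242]
197 [220, 221, 222, 223, 243]
198 [219, 220, 221, 222, 223]
199 [220, 221, 222, 223]
200 [222, 223, 224, 225]
201 [223, 224, 225, 226, 243]
202 [224, 225, 226, 227, 228, 229, 243]
203 [226, 227, 228, 229, 230, 231, 240, 241, 242]
204 [228, 229, 230, 231, 232, 233, 234, 235, 236, 237, 238, 239, 240, 241]
205 [224, 234, 235, 236, 237]
206 [223, 224]
207 [223]
208 [225, 229]
```

The loop's outline fits ring angle ≈ 0: right edge at row 199.7, upper edge 194.3 and lower edge 204 at column 239, against 199.2, 194.4 and 204.6 predicted. Handing in.

```bash
python3 -c "
from cell import arm
print(arm.job_done())"
```

```text
the job is handed in; nothing more can be done
None
```

The job is handed in at about 56 s of the 210 s allowed. No verdict was given, so these are my own last checks:

| Item | Last check | Result |
|---|---|---|
| Three trays on the boss | Tool heights at seating were within 1 mm of nominal, and the picture showed the stack square | good |
| Hold-down bar | Picture shows it down round the post; its angle was not measured | looks down |
| Linch pin | Tab end at carrier y ≈ 76 mm (home 75 mm), about 100.5 mm in x | home within about 1 mm |
| Ring | Scene outline fits about 0 rad (0.15 rad would lie 2–3 pixels higher) | shut |
| Robot | Clear of everything at hand-in | good |

- **Ring, first try:** my first push went through the loop and pressed with about 25 N without turning the ring. I then gripped the bow and carried it along its arc until it snapped shut.
- **Pin slid back:** this drew the pin out about 10 mm. I pushed it home again against the tab end and met the stop at about 12 N. This means the ring shut just before the pin was fully home again; the pin had already been home earlier.
- **Failed check:** my automatic measurement of the top tray in the stack was unusable (37 mm width error), so the tray result rests on the seating heights and the picture.
- **Bystanders:** I gave none of them a position check at the end. The jar showed no visible shift in the last pictures.

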